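# Seat a tube offcut in the sloping fixture and clamp it

### The arm

A 6-joint arm with a two-finger parallel gripper is mounted at the origin on a cart in front of the work surface, level with it; the furniture and walls round the work are solid. World frame = base frame: x ahead of the robot, y to its left, z up, the work surface at z = 0. Lengths are in m, angles in rad, forces in N, time in s.
With the tool pointing down it reaches from about 0.425 to 0.95 m from the base axis. Payload 3.5 kg.
Tool frame: the origin (TCP) lies at the centre of the arm's flange, where the gripper is bolted on; the fingertips stand 173 mm ahead of it and the grasp point (between the pads) lies 155 mm ahead of it; z points along the fingers, x is the direction in which the jaws open and shut, and the axes are right-handed (so a half turn about z gives the same grasp; the last joint's range is limited). The gripper opens to 85 mm and grips with 20 to 120 N. Pads are 22 mm wide; open, the fingers measure 114 mm over their backs; the gripper's body (76 mm by 85 mm) begins 54 mm behind the grasp point. The pads swing forward as they close: fully open they stand 13 mm farther back than shut.
Start: joints at [-0.15, 0.286, 1.577, -0, 1.279, -0.15], TCP at [0.675, 0, 0.405] pointing down, gripper open.
Joint ranges: [-2.77, 2.77], [-0.9, 2.22], [0.21, 2.48], [-1.53, 4.67], [0.24, 2.81], [-2.84, 2.84]. Speed limits (rad/s): [2.79, 2.79, 3.14, 3.14, 3.14, 3.14].

### API

Orientations are given as a rotation vector (axis times angle).
In Python, from workcell import manip, eyes, spot_in, silhouettes, landmark_of gives the robot as it stands.
- The arm moves only by the tool arm_command, never from a script. Its argument "plan" is a list of rows, each an object of numbers: "x", "y", "z": the shift along the tool's x, y, z in mm; "ax", "ay", "az": the turn, a rotation vector about the tool's x, y, z in degrees; "fingers": the gripper's target within -1 to 1 (fully open at 1, half-way at 0, shut at -1). A call has 1 to 20 rows; each row shifts and turns the pose as measured when the row begins, along the tool's axes as they then stand; what a row does not reach is not made up. A row lasts 1/10 s, in which the tool goes at most 50 mm and 8.59 degrees, less where a joint would pass 70% of its speed; a pose out of reach is approached as far as the arm can. A call with a gripper value outside its range is refused whole. The fingers move at their own pace and stop on an object; "grip_force" is the grip in N (left out, the last holds). Time passes only in rows, so rows that do not move let the fingers close. It gives the time, the measured TCP pose, the force and the opening at its end, in the units of the state.
- manip.sense(): the state, without advancing time (a new reading comes with each control period).
- eyes.capture(name): name is "scene" or "side" or "wrist"; returns (picture, depth): 480x640x3 uint8, blue, green, red; 480x640 float32, m along the optical axis (not along the pixel's ray), 0 where there is no reading.
- eyes.calibration(name): a dict with "fx", "fy", "cx", "cy" (pixels), "xyz" and "attitude" of the camera in the world. Camera axes: x right, y up, looking along -z (the intrinsics and any distortion apply to the point x, -y, -z); pixel columns grow to the right and rows downward; lengths in m; the calibration is good to about 2 mm. A picture is of the moment at which its call begins: read the wrist's pose just before it. calibration takes no time and is no camera call; for the wrist camera it gives the pose at the moment of the call.
- manip.hand_in(): hands the job in, once; it reports no verdict.
Trained networks look in the newest picture that a camera, given by its name, has taken for a name from the list of things; names that differ only in an ending like _2 or _b are one class to them, and where a whole thing is asked for, a point or a joint stands for the part that bears it (a point fixed in the world has none). Each returns a list of dicts, best first, with "score" (0 to 1); they miss things now and then, are a little off and sometimes report something else, mostly with a low value. They report only what shows in the picture. A call takes as long as a camera call.
- spot_in(camera, label): "bbox" ([left, top, right, bottom] in pixels, round what is visible of it).
- silhouettes(camera, label): "mask" (480x640 bool, what is visible of it) and "bbox" ([left, top, right, bottom] in pixels, round what is visible of it).
- landmark_of(camera, label): "point" ([column, row] in pixels: a listed point, or the origin of a listed thing).
The state is a dict: "t": time; "joint_positions": joint angles; "qvel": joint speeds; "effort": joint torques, N m; "position": TCP position; "tool_rot": TCP orientation; "contact_force": force on the tool from outside, world axes, zero at the start; "wrist_torque": the same for the moment, N m; "opening": opening from 0.0 (shut) to 1.0 (fully open).
Only numpy, scipy, OpenCV 4.12 (cv2) and the standard library are available. Lean on these libraries where they do the work, as an engineer would, in place of code of your own. Each camera call takes 0.05 s, during which the arm holds its last target.

### The job

Put the square tube offcut into the sloping pin nest of the fixture, its length along the nest, and press it down until you feel that it sits fully home on the rests; the stiff ejector pad in the nest may be holding it up. Only then swing the hinged clamp arm over and shut it down onto the tube. Do not shift the loose angle offcut and flat bar that lie beside the tube.

Things in the scene. Friction and masses are not known exactly. Their poses are not given: they have to be found in the camera images.
- tube_center (a point): centre of the loose rusty square tube offcut, 30 x 60 x 30 mm, 0.11 to 0.18 kg, open at both ends (along its y, its 60 mm length). It lies flat on the worktop at the left, in one of three places (the angle offcut and the flat bar are in the other two). Its four long faces are alike, and so are its ends. The point lies 15 mm under its upper face.
- nest: fixed steel nest on the fixture: a 100 x 165 mm plate leaning 30 degrees towards the robot, with four short rests. Origin: middle of the plane of the rests' tops, where the tube's underside sits when home; z points squarely out of the slope, x up the slope, y along the nest. The plate's surface is 8 mm under that plane.
- pins (a point): point on the nest's z axis, 20 mm above the rest plane, level with the tops of six round pins, 10 mm thick (full up to 12 mm, then conical). In nest x, y (mm) they stand at (+-21, +-24) and (0, +-36), and leave the 30 x 60 mm tube 1 mm of play on each side. Fingers closing along x fit between them at the tube's middle.
- home (a point): where the tube's centre is when fully home: 15 mm above the rest plane on the nest's z axis. A brass ejector pad (8 x 26 mm) between the rests stands 4 to 10 mm above the plane, unknown how far. It stays put by friction and takes about 7 N squarely to the slope to push down; when it is down the tube bears hard on the rests.
- clamp (a joint): hinged clamp arm of the fixture, angle in rad: 0 = its rubber pad (18 mm across, 75 mm from the hinge) bears on a tube that is home; grows as the arm swings up and over to the nest's -y side, 1.57 when square to the slope; starts open at 1.75 to 2.1. A stiff hinge (0.3 N m): it stays where it is left and follows 3 to 6 N on its cross bar.
- clamp_hinge (a point): the clamp's hinge axis, which runs along the nest's x; it is fixed at x = 0, y = -75, z = +44 mm of the nest.
- clamp_bar (a point): middle of the round cross bar at the free end of the clamp arm, 14 mm thick, 56 mm long along the nest's x, 115 mm from the hinge. At clamp angle q it is at y = -75 + 115 cos q, z = 44 + 115 sin q mm of the nest. The arm is 16 mm wide and 10 mm thick.
- angle_offcut: loose bystander: angle-iron offcut, 45 x 70 mm, 50 mm high; origin at the middle of its underside
- flat_bar: loose bystander: rusty flat bar, 30 x 90 x 6 mm; origin at the middle of its underside
- tube: the same tube offcut; this origin is the middle of its underside as it lies at the start, 15 mm from point tube_center

How it is judged:
By the outcome, as a careful person would: the job done as asked, in the order asked, and still so for the second after the job is handed in, with the robot touching nothing.
It also fails if it takes over 64 s, if anything falls off the work surface, if the arm or the gripper's body presses on something with over 40 N, if the wrist force passes 120 N, or if a joint passes its speed limit or range.

## Working session

There is one attempt and no reset: what is moved stays moved. The work goes in short steps, Python scripts to look and compute and a tool call to move; the robot and the scene stay as the last step left them, time stands still between calls to the robot, and variables do not carry over. Pictures are saved under pics/ and viewed, and the job is handed in when it is done.

Besides the shell and the picture viewer there is one more tool, called after "Call:" as name(argument=value, ...) on one line, values as JSON. arm_command: Moves the arm, as the interface text tells. Its arguments: {"type":"object","properties":{"plan":{"type":"array","items":{"type":"object","properties":{"x":{"type":"number"},"y":{"type":"number"},"z":{"type":"number"},"ax":{"type":"number"},"ay":{"type":"number"},"az":{"type":"number"},"fingers":{"type":"number"}}}},"grip_force":{"type":"number"}},"required":["plan"]}

```bash
mkdir -p pics; ls
cat > h.py <<'E'
import numpy as np, cv2
from scipy.spatial.transform import Rotation as R
from workcell import manip, eyes, spot_in, silhouettes, landmark_of
def att(c):
    a=np.array(c["attitude"],float)
    if a.shape==(3,3): return a
    return R.from_rotvec(a).as_matrix() if a.size==3 else None
def unproj(c,uv,d):
    u,v=uv; p=np.array([(u-c["cx"])/c["fx"]*d,-(v-c["cy"])/c["fy"]*d,-d])
    return att(c)@p+np.array(c["xyz"])
def proj(c,P):
    p=att(c).T@(np.array(P)-np.array(c["xyz"])); d=-p[2]
    return np.array([c["cx"]+c["fx"]*p[0]/d, c["cy"]-c["fy"]*p[1]/d]),d
def ray(c,uv):
    o=np.array(c["xyz"]); return o,unproj(c,uv,1.)-o
def dep(D,uv,r=2):
    u,v=int(round(uv[0])),int(round(uv[1])); w=D[max(0,v-r):v+r+1,max(0,u-r):u+r+1]; w=w[w>0]
    return float(np.median(w)) if w.size else 0
E
python3 - <<'E'
from h import *
for n in ["scene","side","wrist"]:
    c=eyes.calibration(n); p,d=eyes.capture(n); cv2.imwrite(f"pics/{n}0.png",p); np.save(f"{n}0.npy",d); print(n,c)
    if n=="wrist": continue
    for l in ["tube_center","pins","home","clamp_hinge","clamp_bar","nest","angle_offcut","flat_bar"]:
        r=landmark_of(n,l)
        for q in r[:2]:
            dd=dep(d,q["point"]); print(l,round(q["score"],2),np.round(q["point"],1),np.round(unproj(c,q["point"],dd),3) if dd else None)
print(manip.sense())
E
```

```text
pics
scene {'fx': 603.8247550587996, 'fy': 603.8247550587996, 'cx': 318.9444721682819, 'cy': 237.09563180279818, 'xyz': array([0.09055977, 0.80706549, 0.61382402]), 'attitude': array([ 0.34984608, -1.1618062 , -2.26408587])}
tube_center 0.74 [325.6 291.1] [0.466 0.254 0.029]
pins 0.68 [253.5 205.8] [0.66  0.19  0.066]
home 0.62 [252.6 206.9] [0.648 0.205 0.077]
clamp_hinge 0.61 [280.7 173.5] [0.639 0.144 0.114]
clamp_bar 0.72 [319.5 118.9] [0.595 0.101 0.209]
nest 0.94 [246.2 210.4] [0.648 0.221 0.078]
angle_offcut 0.64 [399.8 301.1] [0.381 0.18  0.003]
side {'fx': 538.7958276921988, 'fy': 538.7958276921988, 'cx': 314.9905251043681, 'cy': 238.61275654091997, 'xyz': array([ 0.09492899, -0.44309844,  0.40114996]), 'attitude': array([ 1.17181985, -0.33393047, -0.52297524])}
tube_center 0.94 [285.3 282.9] [0.473 0.227 0.031]
pins 0.95 [373.6 228.9] [0.658 0.237 0.078]
pins 0.46 [376.5 234.9] [0.643 0.211 0.078]
home 0.61 [209.8 294.2] [0.377 0.306 0.007]
home 0.58 [374.4 226.4] [0.663 0.24  0.081]
clamp_hinge 0.69 [408.2 227.3] [0.638 0.129 0.117]
clamp_bar 0.88 [407.5 176.4] [0.595 0.09
[... 401 characters left out ...]
2393, -0.00043391])}
{'t': 0.95, 'joint_positions': array([-1.49969291e-01,  2.86263916e-01,  1.57670506e+00,  2.67227440e-05,
        1.27861537e+00, -1.49981950e-01]), 'qvel': array([ 0.00082787,  0.00033432,  0.00070186,  0.00074466, -0.00058134,
        0.00044805]), 'effort': array([ 5.75135255e-04, -4.05974722e+01, -2.92944360e+01, -1.47792284e-04,
        5.93652931e-04, -4.98158315e-06]), 'position': array([6.74979237e-01, 5.54230790e-05, 4.04746202e-01]), 'tool_rot': array([-3.14156859e+00, -7.79403918e-06, -1.89037517e-05]), 'contact_force': array([ 0.24836728, -0.34644004, -0.15421935]), 'wrist_torque': array([-0.01455025, -0.03677658, -0.02884181]), 'opening': 0.9969758181576177}
```

View pics/scene0.png

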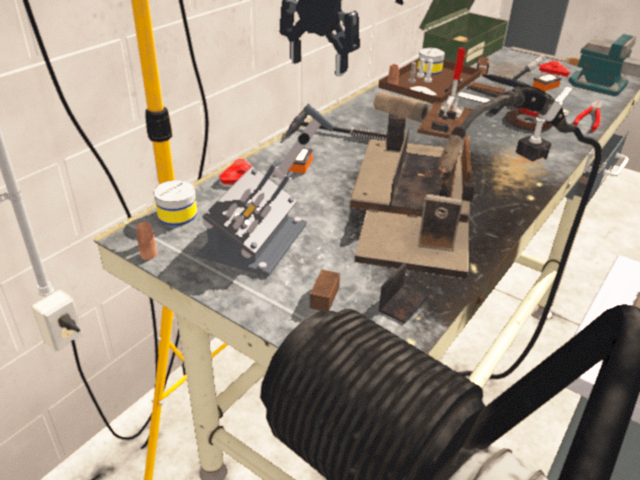

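View pics/side0.png

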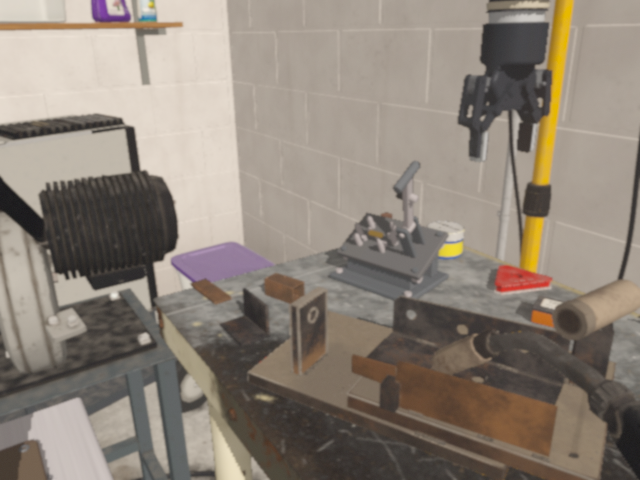

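View pics/wrist0.png

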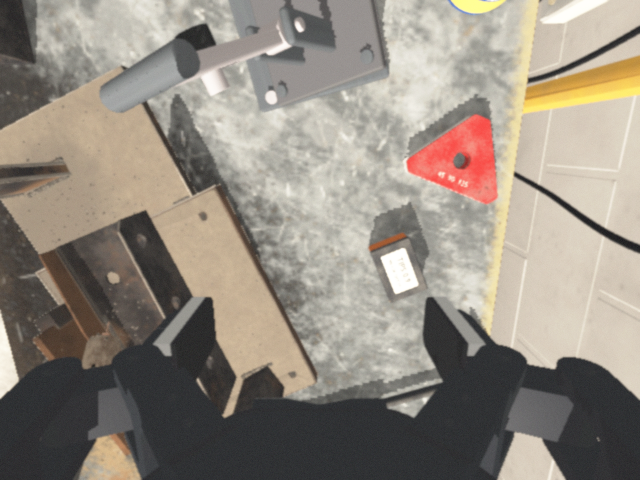

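The scene view shows the tube at about (325,291), the nest at (250,208) and the angle offcut at (400,301). The side view shows the tube at (285,288) beside the angle and the flat bar at (211,292). Next I'll take the wrist camera over the tube and nest.

Call:
arm_command(plan=[{"z": -40}, {"x": -16, "y": -40, "z": -3}, {"x": -16, "y": -40, "z": -3}, {"x": -16, "y": -40, "z": -3}, {"x": -16, "y": -40, "z": -3}, {"x": -16, "y": -40, "z": -3}, {"x": -16, "y": -40, "z": -3}, {"x": -16, "y": -25}, {}, {}])

```text
invalid input
```

Run:
```python
from h import *
n="wrist"
s=manip.sense(); print(s["t"],s["position"],s["tool_rot"])
c=eyes.calibration(n); p,d=eyes.capture(n); cv2.imwrite(f"pics/{n}1.png",p); np.save(f"{n}1.npy",d); print(n,c)
np.save("wc1.npy",c,allow_pickle=True)
for l in ["tube_center","pins","home","clamp_hinge","clamp_bar","nest","angle_offcut","flat_bar"]:
    r=landmark_of(n,l)
    for q in r[:2]:
        dd=dep(d,q["point"]); print(l,round(q["score"],2),np.round(q["point"],1),np.round(unproj(c,q["point"],dd),4) if dd else None)
for l in ["tube","nest"]:
    for k,q in enumerate(silhouettes(n,l)[:1]):
        np.save(f"m_{l}.npy",q["mask"]); print(l,q["score"],q["bbox"])
```

```text
0.95 [6.74979237e-01 5.54230790e-05 4.04746202e-01] [-3.14156859e+00 -7.79403918e-06 -1.89037517e-05]
wrist {'fx': 349.84959475862377, 'fy': 349.84959475862377, 'cx': 318.8649043384144, 'cy': 242.3143789357325, 'xyz': array([0.67440807, 0.06551804, 0.37412309]), 'attitude': array([-0.26971856,  0.00073394, -0.00043285])}
clamp_hinge 0.73 [275.5  40.8] [0.6472 0.1287 0.1296]
clamp_bar 0.61 [145.3  77. ] [0.6039 0.0924 0.2195]
angle_offcut 0.65 [ 5.3 23.9] [0.3986 0.1688 0.0267]
nest 0.97 [100.5, 0.7, 388.0, 113.9]
```

View pics/wrist1.png

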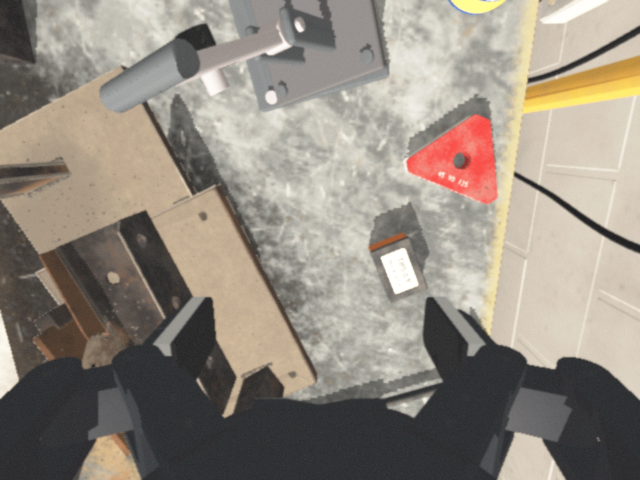

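The move was refused, probably because of the empty rows, and the arm has not moved. I'll retry with every row filled.

Call:
arm_command(plan=[{"x": 0, "y": 0, "z": -40}, {"x": -16, "y": -40, "z": -3}, {"x": -16, "y": -40, "z": -3}, {"x": -16, "y": -40, "z": -3}, {"x": -16, "y": -40, "z": -3}, {"x": -16, "y": -40, "z": -3}, {"x": -16, "y": -40, "z": -3}, {"x": -16, "y": -25, "z": 0}, {"x": 0, "y": 0, "z": 0}, {"x": 0, "y": 0, "z": 0}])

```text
invalid input
```

Call:
arm_command(plan=[{"x": 0, "y": 0, "z": -40, "ax": 0, "ay": 0, "az": 0, "fingers": 1}], grip_force=40)

```text
t: 1.6
position: [0.6741, 0.0001, 0.4371]
tool_rot: [-3.139, 0.0, 0.022]
contact_force: [0.4, -0.5, -1.5]
opening: 0.998
```

Call:
arm_command(plan=[{"x": -16, "y": -40, "z": -3, "fingers": 1}, {"x": -16, "y": -40, "z": -3, "fingers": 1}, {"x": -16, "y": -40, "z": -3, "fingers": 1}, {"x": -16, "y": -40, "z": -3, "fingers": 1}, {"x": -16, "y": -40, "z": -3, "fingers": 1}, {"x": -16, "y": -40, "z": -3, "fingers": 1}, {"x": -16, "y": -30, "z": 0, "fingers": 1}, {"x": 0, "y": 0, "z": 0, "fingers": 1}])

```text
invalid input
```

Call:
arm_command(plan=[{"x": -16, "y": -40, "z": -3, "ax": 0, "ay": 0, "az": 0, "fingers": 1}, {"x": -16, "y": -40, "z": -3, "ax": 0, "ay": 0, "az": 0, "fingers": 1}, {"x": -16, "y": -40, "z": -3, "ax": 0, "ay": 0, "az": 0, "fingers": 1}, {"x": -16, "y": -40, "z": -3, "ax": 0, "ay": 0, "az": 0, "fingers": 1}, {"x": -16, "y": -40, "z": -3, "ax": 0, "ay": 0, "az": 0, "fingers": 1}, {"x": -16, "y": -40, "z": -3, "ax": 0, "ay": 0, "az": 0, "fingers": 1}, {"x": -16, "y": -40, "z": 0, "ax": 0, "ay": 0, "az": 0, "fingers": 1}, {"x": 0, "y": 0, "z": 0, "ax": 0, "ay": 0, "az": 0, "fingers": 1}], grip_force=40)

```text
t: 2.4
position: [0.5599, 0.288, 0.4655]
tool_rot: [-3.139, 0.009, -0.003]
contact_force: [0.7, 0.4, -0.2]
opening: 1.0
```

```bash
cat > look.py <<'E'
from h import *
import sys
n,tag=sys.argv[1],sys.argv[2]
s=manip.sense(); print(s["t"],s["position"],s["tool_rot"],s["joint_positions"])
c=eyes.calibration(n); p,d=eyes.capture(n); cv2.imwrite(f"pics/{tag}.png",p); np.savez(f"{tag}.npz",d=d,c=np.array(c,dtype=object),p=p); print({k:np.round(v,4) for k,v in c.items()})
for l in sys.argv[3:]:
    if l.startswith("m:"):
        for q in silhouettes(n,l[2:])[:1]:
            np.save(f"{tag}_{l[2:]}.npy",q["mask"]); print(l,round(q["score"],2),q["bbox"])
        continue
    for q in landmark_of(n,l)[:2]:
        dd=dep(d,q["point"]); print(l,round(q["score"],2),np.round(q["point"],1),np.round(unproj(c,q["point"],dd),4) if dd else None)
E
python3 look.py wrist w1 tube_center pins home clamp_hinge clamp_bar nest angle_offcut flat_bar m:tube m:nest
```

```text
2.4 [0.55992259 0.28803179 0.46549874] [-3.13890668e+00  8.94846864e-03 -2.61918722e-03] [0.31392701 0.1474706  1.62901318 0.00206384 1.36269111 0.31920468]
{'fx': np.float64(349.8496), 'fy': np.float64(349.8496), 'cx': np.float64(318.8649), 'cy': np.float64(242.3144), 'xyz': array([0.5598, 0.3536, 0.4351]), 'attitude': array([-2.67e-01, -2.00e-04, -6.30e-03])}
tube_center 0.81 [253.1 238.7] [0.4809 0.2479 0.0303]
home 0.56 [399.3 282.4] [0.6463 0.2113 0.0814]
clamp_hinge 0.58 [403.3 365.2] [0.645  0.1377 0.1237]
nest 0.61 [403.  277.3] [0.6524 0.2134 0.0717]
angle_offcut 0.97 [183. 282.] [0.3978 0.1995 0.0465]
flat_bar 0.61 [170.3 177.8] [0.3804 0.3183 0.0064]
m:tube 0.97 [227.9, 218.5, 275.3, 274.5]
m:nest 0.78 [353.2, 220.2, 457.9, 411.2]
```

View pics/w1.png

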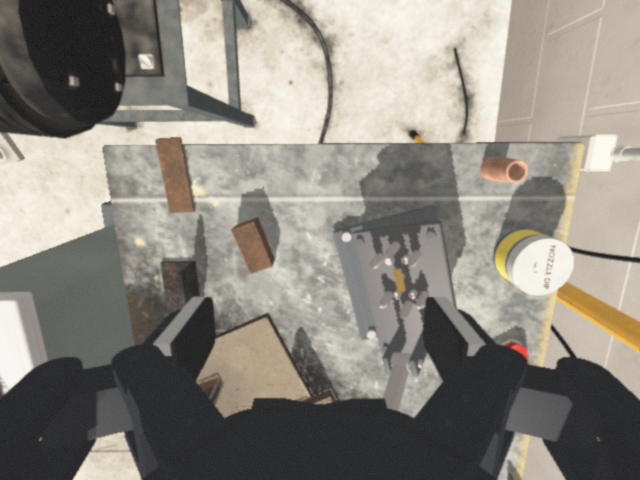

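The wrist view shows the tube at (253,245), the angle offcut at (180,280), the flat bar at (175,175) and the nest with its pins near (400,280). Next I'll fit their geometry from depth.

```bash
cat > fit1.py <<'E'
from h import *
z=np.load("w1.npz",allow_pickle=True); D=z["d"]; c=z["c"].item(); img=z["p"]
v,u=np.mgrid[0:480,0:640]
P=np.stack([(u-c["cx"])/c["fx"]*D,-(v-c["cy"])/c["fy"]*D,-D],-1)@att(c).T+c["xyz"]
ok=D>0
# table
t=(P[...,0]>.44)&(P[...,0]<.55)&(P[...,1]>.2)&(P[...,1]<.33)&ok&(P[...,2]<.01)
print("table z",np.median(P[t][:,2]))
m=np.load("w1_tube.npy")&ok
q=P[m]; print("tube z pct",np.percentile(q[:,2],[5,50,90,98]))
top=q[np.abs(q[:,2]-0.031)<.006]
r=cv2.minAreaRect((top[:,:2]*1000).astype(np.float32)); print("tube rect",r, "centroid",top[:,:2].mean(0))
M=np.load("w1_nest.npy")&ok
N=P[M]
# ransac plane
rng=np.random.default_rng(0);best=0
for i in range(2000):
    a=N[rng.choice(len(N),3,False)]; n=np.cross(a[1]-a[0],a[2]-a[0]); L=np.linalg.norm(n)
    if L<1e-6: continue
    n/=L; n*=np.sign(n[2])
    if abs(n[2]-.866)>.06: continue
    k=(np.abs((N-a[0])@n)<.002).sum()
    if k>best: best=k;bn=n;bp=a[0]
for i in range(3):
    I=np.abs((N-bp)@bn)<.003; bp=N[I].mean(0); bn=np.linalg.svd(N[I]-bp)[2][2]; bn*=np.sign(bn[2])
print("plane",I.sum(),bp,bn,"tilt",np.degrees(np.arccos(bn[2])),"yaw",np.degrees(np.arctan2(-bn[1],-bn[0])))
h=np.array([-bn[0],-bn[1],0]);h/=np.linalg.norm(h)
x=h*np.cos(np.pi/6)+np.array([0,0,.5]); n=np.array([0,0,1])*np.cos(np.pi/6)-h*.5; y=np.cross(n,x)
A=np.stack([x,y,n],1)
box=ok&(P[...,0]>.53)&(P[...,0]<.78)&(P[...,1]>.08)&(P[...,1]<.36)&(P[...,2]>.005)
L=(P[box]-bp)@A*1000
pl=L[np.abs(L[:,2])<3]; print("plate rect",cv2.minAreaRect(pl[:,:2].astype(np.float32)), np.percentile(pl[:,:2],[1,99],axis=0))
# rectify
s=3;W=np.full((230*s,160*s),-20.,np.float32)
col=np.zeros((230*s,160*s,3),np.uint8)
# orthographic warp per pixel: sample plane at height h
def warp(hh):
    out=np.zeros((230*s,160*s,3),np.uint8)
    yy,xx=np.mgrid[0:230*s,0:160*s]; X=xx/s-80;Y=115-yy/s
    Q=bp+(np.stack([X,Y,np.full(X.shape,hh)],-1)/1000)@A.T
    p=(Q-c["xyz"])@att(c); d=-p[...,2]
    return cv2.remap(img,(c["cx"]+c["fx"]*p[...,0]/d).astype(np.float32),(c["cy"]-c["fy"]*p[...,1]/d).astype(np.float32),cv2.INTER_CUBIC)
a=np.hstack([warp(0),warp(28)]); a=cv2.resize(a,None,fx=.83,fy=.83); cv2.imwrite("pics/warp1.png",a)
hi=L[(np.abs(L[:,2]-27)<3)]; print("pin tops",len(hi)); print(np.round(hi[np.argsort(hi[:,1])],0)[::3])
np.savez("plane.npz",A=A,bp=bp)
E
python3 fit1.py
```

```text
table z -9.339236518063343e-05
tube z pct [0.00654991 0.02993375 0.03112152 0.0318074 ]
tube rect ((477.9068603515625, 236.47740173339844), (30.05284309387207, 60.28561782836914), 19.215076446533203) centroid [0.47803964 0.23783412]
plane 7179 [0.65195545 0.21108157 0.06785966] [-0.48265365 -0.12543198  0.86678271] tilt 29.91310464735295 yaw 14.567770681468641
plate rect ((1.0266304016113281, -21.542503356933594), (100.1214828491211, 164.69430541992188), 0.07389818131923676) [[-47.82480183 -93.96626583]
 [ 50.18182551  59.83076707]]
pin tops 250
[[-11. -81.  25.]
 [-10. -79.  26.]
 [-11. -77.  28.]
 [ 18. -76.  29.]
 [-10. -75.  27.]
 [ 19. -74.  30.]
 [ 19. -73.  29.]
 [-10. -73.  29.]
 [ 18. -72.  26.]
 [-11. -71.  26.]
 [-10. -69.  26.]
 [-11. -68.  25.]
 [ -9. -67.  28.]
 [ 19. -66.  27.]
 [-10. -65.  28.]
 [-10. -64.  26.]
 [-11. -63.  29.]
 [-11. -62.  27.]
 [ 18. -62.  30.]
 [ 19. -62.  28.]
 [-11. -61.  26.]
 [-13. -61.  27.]
 [-15. -61.  25.]
 [ 14. -61.  28.]
 [-13. -61.  25.]
 [ 14. -61.  26.]
 [-12. -61.  27.]
 [ 16. -61.  30.]
 [-14. -60.  29.]
 [  4. -33.  25.]
 [  0. -
[... 264 characters left out ...]
 23. -19.  26.]
 [ 21. -19.  27.]
 [ 21. -19.  29.]
 [-20. -19.  26.]
 [ 24. -18.  25.]
 [-18. -18.  26.]
 [ 22. -18.  26.]
 [ 20. -18.  24.]
 [ 23. -18.  24.]
 [-19. -17.  26.]
 [ 23.  25.  24.]
 [-19.  27.  28.]
 [ 20.  27.  27.]
 [ 22.  27.  28.]
 [ 24.  28.  29.]
 [-18.  28.  24.]
 [-19.  28.  25.]
 [ 21.  28.  28.]
 [-16.  29.  24.]
 [-22.  29.  26.]
 [-20.  29.  27.]
 [ 22.  29.  28.]
 [ 19.  30.  26.]
 [-21.  30.  26.]
 [ 22.  30.  27.]
 [ 23.  30.  25.]
 [ 20.  30.  25.]
 [ 22.  31.  26.]
 [-20.  31.  25.]
 [  3.  38.  25.]
 [  1.  39.  29.]
 [  4.  40.  26.]
 [  4.  40.  24.]
 [  3.  40.  25.]
 [  3.  41.  27.]
 [  3.  41.  25.]
 [ -2.  42.  25.]
 [  1.  42.  25.]
 [ -1.  43.  25.]]
```

View pics/warp1.png

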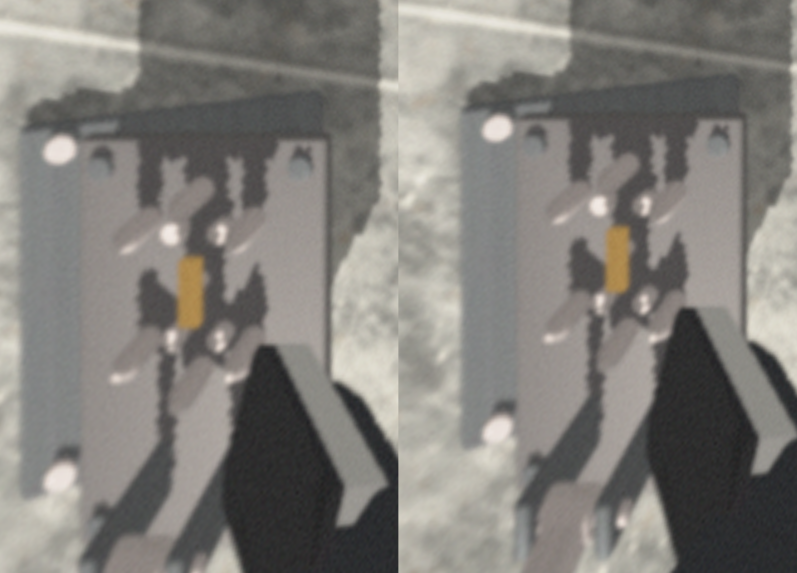

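```bash
cat > fit2.py <<'E'
from h import *
from scipy.optimize import least_squares
z=np.load("w1.npz",allow_pickle=True); D=z["d"]; c=z["c"].item()
pz=np.load("plane.npz");A=pz["A"];bp=pz["bp"]
v,u=np.mgrid[0:480,0:640]
P=np.stack([(u-c["cx"])/c["fx"]*D,-(v-c["cy"])/c["fy"]*D,-D],-1)@att(c).T+c["xyz"]
ok=(D>0)
L=(P[ok]-bp)@A*1000
pins=np.array([[21,24],[21,-24],[-21,24],[-21,-24],[0,36],[0,-36]],float)
k=(L[:,2]>23)&(L[:,2]<31)&(np.abs(L[:,0])<35)&(L[:,1]>-45)&(L[:,1]<55); H=L[k]
o=np.array([1.2,4.7])
for i in range(10):
    d=H[:,None,:2]-o-pins; j=np.linalg.norm(d,axis=2); a=j.argmin(1); g=j.min(1)<7
    o=o+np.median([np.mean(d[g&(a==m)][:,m],axis=0) for m in range(6) if (g&(a==m)).any()],axis=0)
print("pin offset",o,[(int((g&(a==m)).sum()),np.round(np.mean(d[g&(a==m)][:,m],axis=0),1)) for m in range(6)])
O=bp+A@(np.array([o[0],o[1],8])/1000); print("origin",O)
np.savez("nest.npz",A=A,O=O)
# bystanders near tube: points above 3mm outside the tube mask in tube frame
C=np.array([.4779,.2365]);th=np.radians(19.2);ex=np.array([np.cos(th),np.sin(th)]);ey=np.array([-ex[1],ex[0]])
T=P[ok]; q=(T[:,:2]-C); tx=q@ex*1000;ty=q@ey*1000
for w in (20,35,60):
  s=(np.abs(ty)<w)&(T[:,2]>.004)&(np.abs(tx)>22)&(np.abs(tx)<130)&(T[:,2]<.15)
  print(w,"left nearest",np.sort(-tx[s&(tx<0)])[:5],"right",np.sort(tx[s&(tx>0)])[:5])
# hinge, clamp
M=(T-O)@A*1000
b=M[(M[:,2]>70)&(M[:,2]<190)&(np.abs(M[:,0])<35)&(M[:,1]<-60)&(M[:,1]>-160)]; print("clamp",len(b),np.median(b,0) if len(b) else None)
E
python3 fit2.py
cat > mv.py <<'E'
from h import *
def delta(p,Rm,n=1):
    s=manip.sense(); R0=R.from_rotvec(s["tool_rot"]); d=R0.inv().apply(np.array(p)-s["position"])*1000
    w=(R0.inv()*R.from_matrix(Rm)).as_rotvec(degrees=True)
    print("t",round(s["t"],2),"delta",np.round(d,1),"|",np.round(np.linalg.norm(d),0),"rot",np.round(w,2),"per row",np.round(d/n,1),np.round(w/n,2),"F",np.round(s["contact_force"],1),"open",round(s["opening"],3))
    return d,w
z=np.load("nest.npz");A=z["A"];O=z["O"]
RN=np.stack([A[:,0],-A[:,1],-A[:,2]],1)
def nest(x,y,z): return O+A@(np.array([x,y,z])/1000)
def here():
    s=manip.sense(); Rm=R.from_rotvec(s["tool_rot"]).as_matrix(); return A.T@(s["position"]-O)*1000, A.T@(s["position"]+Rm[:,2]*.155-O)*1000
E
python3 -c "
from mv import *
print(nest(0,15,330)); delta(nest(0,15,330),RN,5)"
```

```text
pin offset [1.50078255 4.72353655] [(34, array([-0.1,  0.2])), (32, array([0., 0.])), (33, array([-0. , -0.1])), (29, array([ 0.1, -0. ])), (40, array([-0.1, -0.2])), (33, array([0., 0.]))]
origin [0.64815389 0.21497406 0.07553826]
20 left nearest [83.79521386 83.88415761 83.97585958 83.98686247 84.12232502] right [98.39984058 98.7332403  99.07886703 99.61224284 99.96447613]
35 left nearest [83.79521386 83.88415761 83.97585958 83.98686247 84.12232502] right [95.99429046 96.4701242  96.56838284 97.03612618 97.04213466]
60 left nearest [83.79521386 83.88415761 83.97585958 83.98686247 84.12232502] right [94.32471266 94.42297663 94.91732003 94.92991062 94.99808054]
clamp 481 [  2.21530594 -83.37562864  83.7547437 ]
[0.48468563 0.1879902  0.36132664]
t 2.95 delta [-76.8  96.2 103.5] | 161.0 rot [  3.97  29.71 -14.96] per row [-15.4  19.2  20.7] [ 0.79  5.94 -2.99] F [ 0.9  0.  -0.2] open 0.998
```

Call:
arm_command(plan=[{"x": -14, "y": 19, "z": 24, "ax": 0.8, "ay": 6, "az": -3, "fingers": 1}, {"x": -12, "y": 20, "z": 25, "ax": 0.8, "ay": 6, "az": -3, "fingers": 1}, {"x": -8, "y": 20, "z": 26, "ax": 0.8, "ay": 6, "az": -3, "fingers": 1}, {"x": -5, "y": 20, "z": 26, "ax": 0.8, "ay": 6, "az": -3, "fingers": 1}, {"x": -3, "y": 20, "z": 26, "ax": 0.8, "ay": 6, "az": -3, "fingers": 1}, {"x": 0, "y": 0, "z": 0, "ax": 0, "ay": 0, "az": 0, "fingers": 1}], grip_force=60)

```text
t: 3.55
position: [0.5591, 0.1843, 0.3337]
tool_rot: [-2.933, -0.39, -0.835]
contact_force: [-0.7, -0.8, 0.2]
opening: 0.997
```

```bash
python3 -c "
from mv import *
delta(nest(0,15,330),RN,2);print(here())"; python3 look.py wrist w2 pins home clamp_bar clamp_hinge nest m:nest
```

```text
t 3.55 delta [-45.7 -22.8 -60.8] | 79.0 rot [-0.02 -1.75  0.58] per row [-22.8 -11.4 -30.4] [-0.01 -0.87  0.29] F [-0.7 -0.8  0.2] open 0.997
(array([ 47.72407096,  -7.32551283, 270.57166213]), array([ 52.44374173,  -7.24318516, 115.64355644]))
3.55 [0.55906146 0.18425188 0.33372223] [-2.93307249 -0.39026392 -0.83497866] [ 0.13804125  0.09359565  1.95810974  0.11955856  0.54207144 -0.21165571]
{'fx': np.float64(349.8496), 'fy': np.float64(349.8496), 'cx': np.float64(318.8649), 'cy': np.float64(242.3144), 'xyz': array([0.5566, 0.2515, 0.3074]), 'attitude': array([-0.1933, -0.5813,  0.1807])}
pins 0.72 [231.9 240.8] [0.6473 0.2053 0.0646]
home 0.92 [238.2 240.9] [0.6457 0.2088 0.0807]
clamp_hinge 0.75 [231.3 364.2] [0.6414 0.139  0.12  ]
nest 0.83 [241.9 232.7] [0.6466 0.215  0.0819]
m:nest 0.89 [167.7, 146.1, 312.3, 422.0]
```

View pics/w2.png

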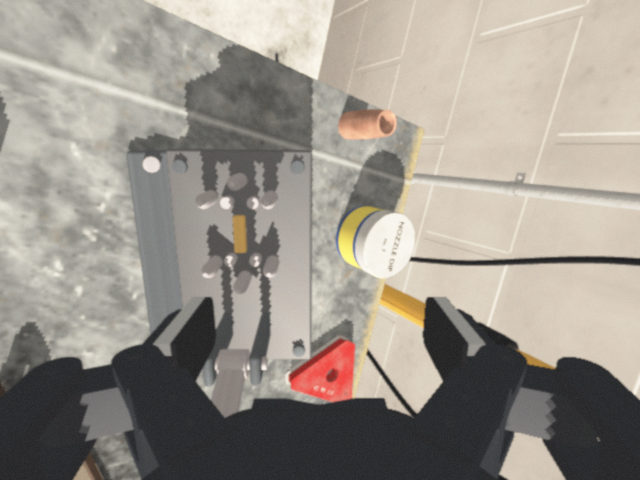

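The nest now shows face-on, with its six pins around (240,240), the brass pad at (239,234) and the hinge at (231,365). I'll refit the nest from this closer view.

```bash
cat > fit3.py <<'E'
from h import *
z=np.load("w2.npz",allow_pickle=True); D=z["d"]; c=z["c"].item(); img=z["p"]
o=np.load("nest.npz");A=o["A"];O=o["O"]
v,u=np.mgrid[0:480,0:640]
P=np.stack([(u-c["cx"])/c["fx"]*D,-(v-c["cy"])/c["fy"]*D,-D],-1)@att(c).T+c["xyz"]
T=P[D>0]
M=(T-O)@A*1000
g=(np.abs(M[:,2]+8)<5)&(np.abs(M[:,0])<50)&(M[:,1]>-70)&(M[:,1]<55)
bp=T[g].mean(0)
for i in range(4):
    I=np.abs((T[g]-bp)@ (A[:,2] if i==0 else bn))<.003; bp=T[g][I].mean(0); bn=np.linalg.svd(T[g][I]-bp,full_matrices=False)[2][2]; bn*=np.sign(bn[2])
print(I.sum(),bn,"tilt",np.degrees(np.arccos(bn[2])),"yaw",np.degrees(np.arctan2(-bn[1],-bn[0])),"plate h in old frame",A.T@(bp-O)*1000)
h=np.array([-bn[0],-bn[1],0]);h/=np.linalg.norm(h)
def frame(h):
    x=h*np.cos(np.pi/6)+np.array([0,0,.5]); n=np.array([0,0,1])*np.cos(np.pi/6)-h*.5; return np.stack([x,np.cross(n,x),n],1)
B=frame(h); L=(T-bp)@B*1000
pl=L[(np.abs(L[:,2])<2.5)&(np.abs(L[:,0])<70)]
r=cv2.minAreaRect(pl[:,:2].astype(np.float32)); print("rect",r)
pins=np.array([[21,24],[21,-24],[-21,24],[-21,-24],[0,36],[0,-36]],float)
q0=(B.T@(O-bp)*1000)[:2]
k=(L[:,2]>22)&(L[:,2]<31)&(np.abs(L[:,0]-q0[0])<35)&(np.abs(L[:,1]-q0[1])<50); H=L[k]
# rigid 2D fit with rotation
q=q0.copy(); rot=0.
for i in range(20):
    cs,sn=np.cos(rot),np.sin(rot); Rm=np.array([[cs,-sn],[sn,cs]])
    pp=pins@Rm.T+q; d=H[:,None,:2]-pp; j=np.linalg.norm(d,axis=2); a=j.argmin(1); gg=j.min(1)<6
    ctr=np.array([H[gg&(a==m)][:,:2].mean(0) for m in range(6)])
    q=(ctr-pins@Rm.T).mean(0)
    e=ctr-q; rot=np.arctan2((pins[:,0]*e[:,1]-pins[:,1]*e[:,0]).sum(),(pins*e).sum())
print("pins",q,"rot deg",np.degrees(rot),"resid",np.round(ctr-pp,1).tolist(), [int((gg&(a==m)).sum()) for m in range(6)])
O2=bp+B@np.array([q[0],q[1],8])/1000
print("O2",O2,"vs old in old frame",A.T@(O2-O)*1000)
# pad height
Q=(T-O2)@B*1000; s=(np.abs(Q[:,0])<3)&(np.abs(Q[:,1])<9); print("pad z",np.percentile(Q[s][:,2],[10,50,90]))
np.savez("nest2.npz",A=B,O=O2)
E
python3 fit3.py
```

```text
19159 [-0.48293492 -0.12653979  0.86646497] tilt 29.949591048574398 yaw 14.682703303596568 plate h in old frame [ 0.80861226 -2.1631291  -8.21054806]
rect ((-1.7800750732421875, -25.00000762939453), (165.07583618164062, 100.03611755371094), 89.7972640991211)
pins [-0.8508165   1.77642346] rot deg -0.19938079114798293 resid [[-0.2, -0.3], [-0.3, 0.4], [0.3, -0.3], [0.3, 0.2], [0.0, -0.4], [-0.1, 0.4]] [126, 105, 125, 110, 131, 101]
O2 [0.64831662 0.21460698 0.07533482] vs old in old frame [-0.045282   -0.39621106 -0.20877112]
pad z [  6.63977536 155.18955789 163.27298591]
```

```bash
python3 - <<'E'
import numpy as np
z=np.load("nest2.npz");B=z["A"];O=z["O"]
h=np.radians(14.5);hh=np.array([np.cos(h),np.sin(h),0])
x=hh*np.cos(np.pi/6)+np.array([0,0,.5]); n=np.array([0,0,1])*np.cos(np.pi/6)-hh*.5
A=np.stack([x,np.cross(n,x),n],1)
np.savez("nest.npz",A=A,O=O+A@np.array([-.4,-.4,0])/1000)
E
cat >> mv.py <<'E'
TH=np.radians(19.2);RT=np.stack([[np.cos(TH),np.sin(TH),0],[np.sin(TH),-np.cos(TH),0],[0,0,-1.]],1)
TC=np.array([.4779,.2365,0])
E
python3 -c "
from mv import *
print(O);delta(TC+[0,0,.30],RT,5)"
```

```text
[0.64808139 0.21413299 0.07513482]
t 3.9 delta [-77.4 -69.4  -1.8] | 104.0 rot [  1.42 -32.28  -3.72] per row [-15.5 -13.9  -0.4] [ 0.28 -6.46 -0.74] F [ 0.9 -0.5  1. ] open 0.998
```

Call:
arm_command(plan=[{"x": -14, "y": -14, "z": -1, "ax": 0.3, "ay": -6.5, "az": -0.7, "fingers": 1}, {"x": -14, "y": -14, "z": 1, "ax": 0.3, "ay": -6.5, "az": -0.7, "fingers": 1}, {"x": -13, "y": -14, "z": 3, "ax": 0.3, "ay": -6.5, "az": -0.7, "fingers": 1}, {"x": -12, "y": -15, "z": 5, "ax": 0.3, "ay": -6.5, "az": -0.7, "fingers": 1}, {"x": -12, "y": -15, "z": 7, "ax": 0.3, "ay": -6.5, "az": -0.7, "fingers": 1}, {"x": 0, "y": 0, "z": 0, "ax": 0, "ay": 0, "az": 0, "fingers": 1}], grip_force=60)

```text
t: 4.5
position: [0.4824, 0.2442, 0.3099]
tool_rot: [3.095, 0.525, -0.023]
contact_force: [0.4, -0.1, -0.9]
opening: 0.998
```

```bash
python3 -c "
from mv import *
delta(TC+[0,0,.30],RT,2)"
```

```text
t 4.5 delta [-6.6  5.8 10. ] | 13.0 rot [-0.02  0.83  0.06] per row [-3.3  2.9  5. ] [-0.01  0.42  0.03] F [ 0.4 -0.1 -0.9] open 0.998
```

Correct sideways and descend part way, then look at the tube again.

Call:
arm_command(plan=[{"x": -3.5, "y": 3, "z": 20, "ax": 0, "ay": 0.4, "az": 0, "fingers": 1}, {"x": -3.5, "y": 3, "z": 20, "ax": 0, "ay": 0.4, "az": 0, "fingers": 1}, {"x": 0, "y": 0, "z": 10, "ax": 0, "ay": 0, "az": 0, "fingers": 1}, {"x": 0, "y": 0, "z": 0, "ax": 0, "ay": 0, "az": 0, "fingers": 1}], grip_force=60)

```text
t: 4.9
position: [0.4801, 0.2378, 0.2638]
tool_rot: [-3.096, -0.529, -0.027]
contact_force: [-0.8, 0.1, -0.3]
opening: 0.997
```

```bash
python3 look.py wrist w3 tube_center m:tube
cat > tf.py <<'E'
from mv import *
import sys
tag=sys.argv[1]
z=np.load(tag+".npz",allow_pickle=True); D=z["d"]; c=z["c"].item()
m=np.load(tag+"_tube.npy")&(D>0)
v,u=np.nonzero(m); d=D[m]
P=np.stack([(u-c["cx"])/c["fx"]*d,-(v-c["cy"])/c["fy"]*d,-d],-1)@att(c).T+c["xyz"]
top=P[np.abs(P[:,2]-.030)<.004]
print(len(P),len(top),cv2.minAreaRect((top[:,:2]*1000).astype(np.float32)),np.median(top[:,2]))
delta(TC+[0,0,.174],RT,3)
E
python3 tf.py w3
```

```text
4.9 [0.48006464 0.23782271 0.26384708] [-3.09554162 -0.52938522 -0.02732286] [ 2.70602172e-01  1.42884775e-01  2.02528918e+00 -9.44364465e-04
  9.56007755e-01 -6.76135482e-02]
{'fx': np.float64(349.8496), 'fy': np.float64(349.8496), 'cx': np.float64(318.8649), 'cy': np.float64(242.3144), 'xyz': array([0.4575, 0.2996, 0.2331]), 'attitude': array([-0.266 , -0.0625,  0.3338])}
tube_center 0.83 [311.8 247.6] [0.4766 0.2429 0.0302]
m:tube 0.65 [281.2, 203.3, 336.1, 306.0]
4918 4556 ((478.0406188964844, 236.03811645507812), (30.07326889038086, 60.484222412109375), 19.362071990966797) 0.030116413885701132
t 5.05 delta [-5.   0.4 91.5] | 92.0 rot [ 0.11 -1.15  0.22] per row [-1.7  0.1 30.5] [ 0.04 -0.38  0.07] F [ 0.9  0.3 -0.6] open 0.999
```

View pics/w3.png

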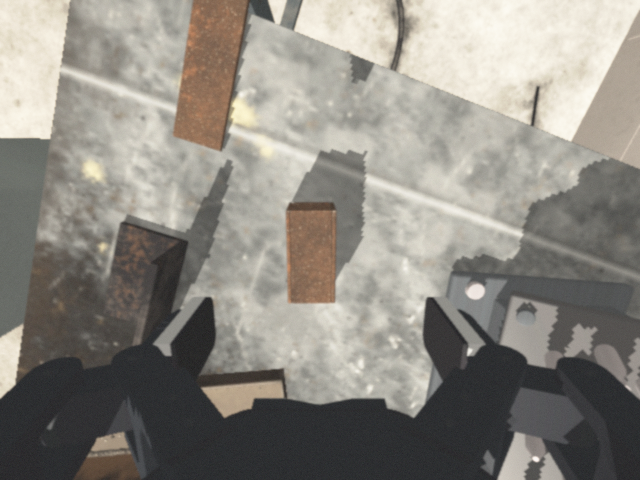

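Call:
arm_command(plan=[{"x": -2, "y": 0.2, "z": 25, "ax": 0, "ay": -0.6, "az": 0.1, "fingers": 1}, {"x": -2, "y": 0.2, "z": 25, "ax": 0, "ay": -0.6, "az": 0.1, "fingers": 1}, {"x": -0.5, "y": 0, "z": 15, "ax": 0, "ay": 0, "az": 0, "fingers": 1}, {"x": 0, "y": 0, "z": 0, "ax": 0, "ay": 0, "az": 0, "fingers": 1}], grip_force=60)

```text
t: 5.45
position: [0.4812, 0.2373, 0.2051]
tool_rot: [3.097, 0.524, 0.02]
contact_force: [0.7, -0.6, -0.1]
opening: 1.003
```

```bash
sed -i 's/19.2)/19.35)/; s/.4779,.2365,0/.4780,.2361,0/' mv.py; python3 -c "
from mv import *
delta(TC+[0,0,.174],RT,2)"
```

```text
t 5.45 delta [-3.8  0.  31.1] | 31.0 rot [ 0.18 -0.71 -0.15] per row [-1.9  0.  15.5] [ 0.09 -0.36 -0.08] F [ 0.7 -0.6 -0.1] open 1.003
```

Call:
arm_command(plan=[{"x": -3, "y": 0, "z": 16, "ax": 0.1, "ay": -0.7, "az": 0, "fingers": 1}, {"x": -2, "y": 0, "z": 13, "ax": 0.1, "ay": -0.5, "az": -0.1, "fingers": 1}, {"x": -1, "y": 0, "z": 2, "ax": 0, "ay": -0.3, "az": 0, "fingers": 1}, {"x": 0, "y": 0, "z": 0, "ax": 0, "ay": 0, "az": 0, "fingers": 1}], grip_force=60)

```text
t: 5.85
position: [0.4771, 0.2357, 0.1749]
tool_rot: [3.096, 0.526, -0.016]
contact_force: [-0.8, 0.7, 0.0]
opening: 1.002
```

```bash
python3 -c "
from mv import *
delta(TC+[0,0,.174],RT,2)"
```

```text
t 5.85 delta [ 0.9 -0.1  0.9] | 1.0 rot [-0.02  0.58 -0.05] per row [ 0.5 -0.   0.4] [-0.01  0.29 -0.02] F [-0.8  0.7  0. ] open 1.002
```

Call:
arm_command(plan=[{"x": 0.9, "y": 0, "z": 0.5, "ax": 0, "ay": 0.5, "az": 0, "fingers": -1}, {"x": 0, "y": 0, "z": 0, "ax": 0, "ay": 0, "az": 0, "fingers": -1}, {"x": 0, "y": 0, "z": 0, "ax": 0, "ay": 0, "az": 0, "fingers": -1}, {"x": 0, "y": 0, "z": 0, "ax": 0, "ay": 0, "az": 0, "fingers": -1}, {"x": 0, "y": 0, "z": 0, "ax": 0, "ay": 0, "az": 0, "fingers": -1}, {"x": 0, "y": 0, "z": 0, "ax": 0, "ay": 0, "az": 0, "fingers": -1}, {"x": 0, "y": 0, "z": 0, "ax": 0, "ay": 0, "az": 0, "fingers": -1}, {"x": 0, "y": 0, "z": 0, "ax": 0, "ay": 0, "az": 0, "fingers": -1}], grip_force=60)

```text
t: 6.65
position: [0.4787, 0.2363, 0.176]
tool_rot: [-3.097, -0.527, -0.004]
contact_force: [0.4, 0.5, 0.3]
opening: 0.341
```

```bash
python3 -c "
from mv import *
delta(TC+[0,0,.174],RT,2)"; python3 look.py wrist w4 m:tube
```

```text
t 6.65 delta [-0.8 -0.   2. ] | 2.0 rot [-0.01 -0.15 -0.04] per row [-0.4 -0.   1. ] [-0.   -0.08 -0.02] F [0.4 0.5 0.3] open 0.341
6.65 [0.47873686 0.23631474 0.1760228 ] [-3.09655559 -0.52679235 -0.00405959] [ 2.68355138e-01  2.90458710e-01  2.04906526e+00  3.96355134e-04
  7.99442455e-01 -6.89383208e-02]
{'fx': np.float64(349.8496), 'fy': np.float64(349.8496), 'cx': np.float64(318.8649), 'cy': np.float64(242.3144), 'xyz': array([0.4559, 0.298 , 0.1454]), 'attitude': array([-0.2665, -0.0475,  0.3342])}
m:tube 0.63 [273.7, 232.6, 362.7, 401.3]
```

View pics/w4.png

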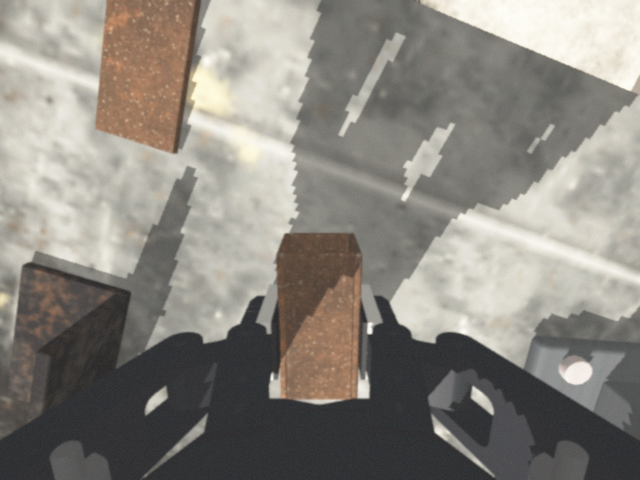

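The tube is held: it shows between the pads at (318,320), and the 0.34 opening (29 mm) matches its width. Next I'll measure it in the tool frame and lift.

Call:
arm_command(plan=[{"x": 0, "y": 0, "z": -15, "ax": 0, "ay": 0, "az": 0, "fingers": -1}, {"x": 0, "y": 0, "z": -40, "ax": 0, "ay": 0, "az": 0, "fingers": -1}, {"x": 0, "y": 0, "z": -45, "ax": 0, "ay": 0, "az": 0, "fingers": -1}, {"x": 0, "y": 0, "z": -45, "ax": 0, "ay": 0, "az": 0, "fingers": -1}, {"x": 0, "y": 0, "z": -30, "ax": 0, "ay": 0, "az": 0, "fingers": -1}, {"x": 0, "y": 0, "z": 0, "ax": 0, "ay": 0, "az": 0, "fingers": -1}], grip_force=60)

```text
t: 7.35
position: [0.4773, 0.2359, 0.3601]
tool_rot: [-3.097, -0.527, 0.001]
contact_force: [0.2, -0.3, -0.3]
opening: 0.343
```

```bash
python3 look.py wrist w5 m:tube | tail -1
cat > th.py <<'E'
from mv import *
import sys
# camera in tool frame from w1..: use calibration & pose now
for tag,pos,rv in []: pass
s=manip.sense(); Rt=R.from_rotvec(s["tool_rot"]).as_matrix()
tag=sys.argv[1]
z=np.load(tag+".npz",allow_pickle=True); D=z["d"]; c=eyes.calibration("wrist")
m=np.load(tag+"_tube.npy")&(D>0)
v,u=np.nonzero(m); d=D[m]
P=np.stack([(u-c["cx"])/c["fx"]*d,-(v-c["cy"])/c["fy"]*d,-d],-1)@att(c).T+c["xyz"]
T=(P-s["position"])@Rt*1000
print(np.percentile(T,[1,5,50,95,99],axis=0).round(1))
top=T[np.abs(T[:,2]-np.median(T[:,2]))<3]
print("top rect in tool xy",cv2.minAreaRect(top[:,:2].astype(np.float32)),np.median(top[:,2]))
B=np.c_[top[:,0],top[:,1],np.ones(len(top))]; print("top plane",np.linalg.lstsq(B,top[:,2],rcond=None)[0])
E
python3 th.py w5; python3 -c "
from mv import *
print(here());delta(nest(0,0,15+60+161),RN,6)"
```

```text
m:tube 0.83 [271.9, 233.6, 363.2, 401.1]
[[-15.9 -30.2 144.6]
 [-14.7 -29.4 145. ]
 [ -1.6  -7.1 146. ]
 [ 11.8  25.5 173.2]
 [ 13.   28.8 174.3]]
top rect in tool xy ((-1.487100601196289, -0.07659912109375), (30.01859474182129, 61.21392822265625), 0.02083078771829605) 145.89557212769174
top plane [1.31827356e-03 1.64968902e-04 1.45905228e+02]
(array([  0.43043244,  63.72558253, 322.8630957 ]), array([-78.3205519 ,  63.74784962, 189.35923071]))
t 7.45 delta [38.3 67.2 75. ] | 108.0 rot [-1.29 30.52  4.69] per row [ 6.4 11.2 12.5] [-0.21  5.09  0.78] F [ 0.2  0.3 -1.2] open 0.343
```

View pics/w5.png

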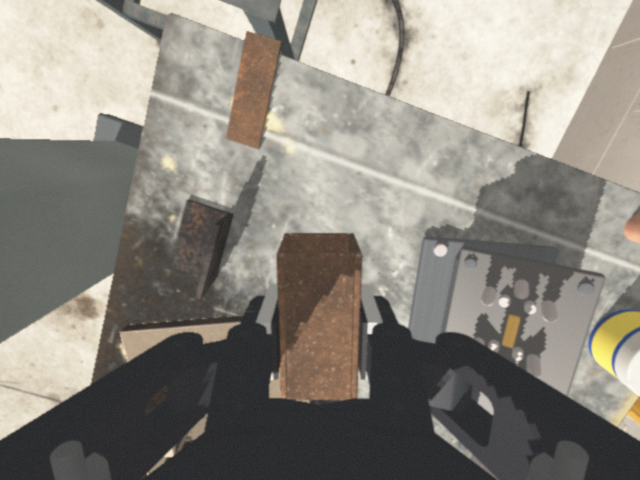

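Call:
arm_command(plan=[{"x": 6, "y": 12, "z": 0, "ax": -0.2, "ay": 6, "az": 0.9, "fingers": -1}, {"x": 6, "y": 12, "z": 0, "ax": -0.2, "ay": 6, "az": 0.9, "fingers": -1}, {"x": 6, "y": 12, "z": 0, "ax": -0.2, "ay": 6, "az": 0.9, "fingers": -1}, {"x": 6, "y": 12, "z": 0, "ax": -0.2, "ay": 6, "az": 0.9, "fingers": -1}, {"x": 6, "y": 12, "z": 0, "ax": -0.2, "ay": 6, "az": 0.9, "fingers": -1}, {"x": 0, "y": 0, "z": 0, "ax": 0, "ay": 0, "az": 0, "fingers": -1}], grip_force=60)

```text
t: 8.05
position: [0.5178, 0.1846, 0.3426]
tool_rot: [-2.955, -0.376, -0.753]
contact_force: [-0.6, 1.2, -1.4]
opening: 0.337
```

```bash
python3 - <<'E'
import numpy as np
z=np.load("nest.npz");A=z["A"];np.savez("nest.npz",A=A,O=z["O"]+A@np.array([.0015,0,0]))
E
python3 -c "
from mv import *
print(here());delta(nest(0,0,15+60+161),RN,3)"
```

```text
(array([ 16.62767966,   4.02113606, 298.38614671]), array([ 12.91905693,   5.01571428, 143.43371229]))
t 8.05 delta [-15.1   4.4  62.7] | 65.0 rot [-0.37  1.37 -0.08] per row [-5.   1.5 20.9] [-0.12  0.46 -0.03] F [-0.6  1.2 -1.4] open 0.337
```

Call:
arm_command(plan=[{"x": -7, "y": 2, "z": 20, "ax": -0.2, "ay": 0.7, "az": 0, "fingers": -1}, {"x": -6, "y": 2, "z": 20, "ax": -0.2, "ay": 0.7, "az": 0, "fingers": -1}, {"x": -3, "y": 1, "z": 20, "ax": 0, "ay": 0, "az": 0, "fingers": -1}, {"x": 0, "y": 0, "z": 0, "ax": 0, "ay": 0, "az": 0, "fingers": -1}], grip_force=60)

```text
t: 8.45
position: [0.5297, 0.1841, 0.2718]
tool_rot: [-2.96, -0.375, -0.751]
contact_force: [-1.1, -0.6, -2.1]
opening: 0.336
```

```bash
python3 -c "
from mv import *
print(here());delta(nest(0,0,15+60+161),RN,2)";python3 look.py wrist w6 m:tube;python3 th.py w6
```

```text
(array([ -8.96899671,   0.53566203, 231.40686485]), array([-13.04973917,   0.9382136 ,  76.46111468]))
t 8.45 delta [ 8.8  0.5 -4.8] | 10.0 rot [-0.15  1.51 -0.08] per row [ 4.4  0.3 -2.4] [-0.07  0.75 -0.04] F [-1.1 -0.6 -2.1] open 0.336
8.45 [0.52966696 0.18406222 0.27180454] [-2.95988064 -0.37542284 -0.7508821 ] [ 0.14615877  0.12403645  2.04920281  0.11687357  0.47651086 -0.19660782]
{'fx': np.float64(349.8496), 'fy': np.float64(349.8496), 'cx': np.float64(318.8649), 'cy': np.float64(242.3144), 'xyz': array([0.5264, 0.2511, 0.2451]), 'attitude': array([-0.1971, -0.5231,  0.1779])}
m:tube 0.67 [274.6, 234.0, 362.8, 399.5]
[[-15.6 -30.1 144.1]
 [-14.4 -29.3 144.5]
 [ -1.3  -7.  145.5]
 [ 12.1  25.6 172.6]
 [ 13.3  28.9 173.5]]
top rect in tool xy ((-1.1670656204223633, -0.026903152465820312), (30.146400451660156, 60.74808120727539), 0.07342278212308884) 145.3839210481227
top plane [ 1.85505292e-03 -2.62775782e-04  1.45388257e+02]
```

View pics/w6.png

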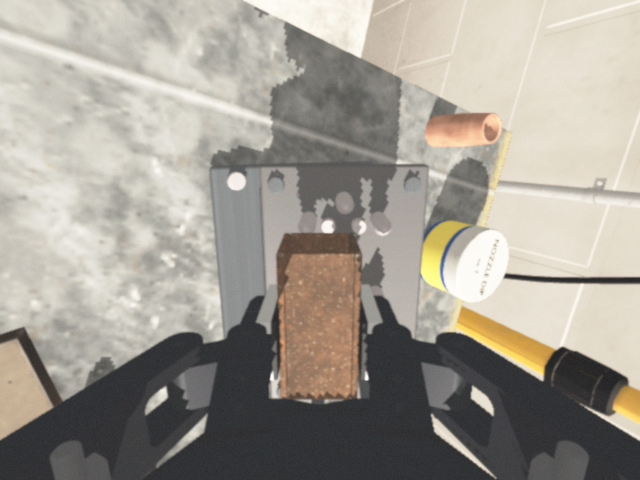

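The tube hangs above the nest, with the two upper pins showing beyond its end at (345,200) and (381,222). I'll centre it and square it up.

Call:
arm_command(plan=[{"x": 5, "y": 0.3, "z": 3, "ax": -0.1, "ay": 1, "az": 0, "fingers": -1}, {"x": 5, "y": 0.3, "z": 3, "ax": 0, "ay": 1, "az": 0, "fingers": -1}, {"x": 0, "y": 0, "z": 3, "ax": 0, "ay": 0, "az": 0, "fingers": -1}], grip_force=60)

```text
t: 8.85
position: [0.5446, 0.188, 0.275]
tool_rot: [-2.938, -0.374, -0.822]
contact_force: [-0.3, 0.6, -0.3]
opening: 0.343
```

```bash
python3 -c "
from mv import *
print(here());delta(nest(0,0,15+40+161),RN,2)"
```

```text
(array([  5.98953605,   0.56144097, 226.45245869]), array([ 9.3881557 ,  0.61962243, 71.48973414]))
t 8.85 delta [-6.2  0.6 10.3] | 12.0 rot [-0.02 -1.26  0.  ] per row [-3.1  0.3  5.2] [-0.01 -0.63  0.  ] F [-0.3  0.6 -0.3] open 0.343
```

Call:
arm_command(plan=[{"x": -3, "y": 0.3, "z": 2, "ax": 0, "ay": -0.6, "az": 0, "fingers": -1}, {"x": 0, "y": 0, "z": 0, "ax": 0, "ay": 0, "az": 0, "fingers": -1}, {"x": 0, "y": 0, "z": 0, "ax": 0, "ay": 0, "az": 0, "fingers": -1}], grip_force=60)

```text
t: 9.15
position: [0.5436, 0.1874, 0.2726]
tool_rot: [-2.943, -0.375, -0.808]
contact_force: [-0.3, -0.6, -1.7]
opening: 0.339
```

```bash
python3 -c "
from mv import *
print(here());delta(nest(0,0,15+40+161),RN,2);print(manip.sense()['qvel'].round(3))"
```

```text
(array([  3.83472731,   0.267435  , 224.93019247]), array([ 5.70627593,  0.32305306, 69.94150188]))
t 9.15 delta [-3.9  0.3  8.9] | 10.0 rot [-0.02 -0.69  0.02] per row [-2.   0.1  4.4] [-0.01 -0.35  0.01] F [-0.3 -0.6 -1.7] open 0.339
[-0.001 -0.001  0.006 -0.002  0.01  -0.   ]
```

Call:
arm_command(plan=[{"x": -4, "y": 0.3, "z": 4, "ax": 0, "ay": -0.7, "az": 0, "fingers": -1}, {"x": 0, "y": 0, "z": 4, "ax": 0, "ay": 0, "az": 0, "fingers": -1}, {"x": 0, "y": 0, "z": 0, "ax": 0, "ay": 0, "az": 0, "fingers": -1}], grip_force=60)

```text
t: 9.45
position: [0.544, 0.1871, 0.263]
tool_rot: [-2.95, -0.376, -0.788]
contact_force: [-0.4, 1.0, -1.7]
opening: 0.339
```

```bash
python3 -c "
from mv import *
print(here());delta(nest(0,0,15+22+161),RN,2)"
```

```text
(array([-6.41226682e-01, -8.91379874e-02,  2.16479723e+02]), array([-8.39187016e-01, -3.98755782e-02,  6.14798577e+01]))
t 9.45 delta [ 0.7 -0.1 18.5] | 18.0 rot [-0.02  0.07  0.01] per row [ 0.3 -0.   9.2] [-0.01  0.04  0.01] F [-0.4  1.  -1.7] open 0.339
```

```bash
python3 look.py wrist w7 m:tube | tail -1; python3 th.py w7
cat > pinchk.py <<'E'
from mv import *
import sys
s=manip.sense(); Rt=R.from_rotvec(s["tool_rot"]).as_matrix()
z=np.load(sys.argv[1]+".npz",allow_pickle=True); D=z["d"]; c=eyes.calibration("wrist")
v,u=np.nonzero(D>0); d=D[v,u]
P=np.stack([(u-c["cx"])/c["fx"]*d,-(v-c["cy"])/c["fy"]*d,-d],-1)@att(c).T+c["xyz"]
L=(P-O)@A*1000
T=(P-s["position"])@Rt*1000
pl=L[(np.abs(L[:,2]+8)<2.5)&(np.abs(L[:,0])<70)&(L[:,1]>20)]
print("plate z",np.median(pl[:,2]),"edges x",np.percentile(pl[:,0],[.5,99.5]),"ymax",np.percentile(pl[:,1],99.5))
k=(L[:,2]>13)&(L[:,2]<23)&(L[:,1]>15)&(L[:,1]<50)&(np.abs(L[:,0])<33)
for x,y in [(21,24),(-21,24),(0,36)]:
    q=L[k][np.linalg.norm(L[k][:,:2]-[x,y],axis=1)<7]; print((x,y),len(q),q.mean(0).round(1) if len(q) else None)
E
python3 pinchk.py w7
```

```text
m:tube 0.78 [272.4, 234.4, 364.2, 401.3]
[[-15.6 -30.1 144.1]
 [-14.4 -29.3 144.4]
 [ -1.3  -6.9 145.4]
 [ 12.1  25.6 172.6]
 [ 13.3  28.9 173.6]]
top rect in tool xy ((-1.1771049499511719, 0.05006217956542969), (30.11294937133789, 60.95030212402344), 0.140094593167305) 145.35189665676518
top plane [ 1.73373395e-03 -1.28252322e-04  1.45352069e+02]
plate z -7.766358861185933 edges x [-50.73381649  47.56407951] ymax 55.98368732727158
(21, 24) 237 [19.1 24.5 16.6]
(-21, 24) 226 [-22.3  24.7  16.7]
(0, 36) 253 [-1.6 36.2 16.7]
```

View pics/w7.png

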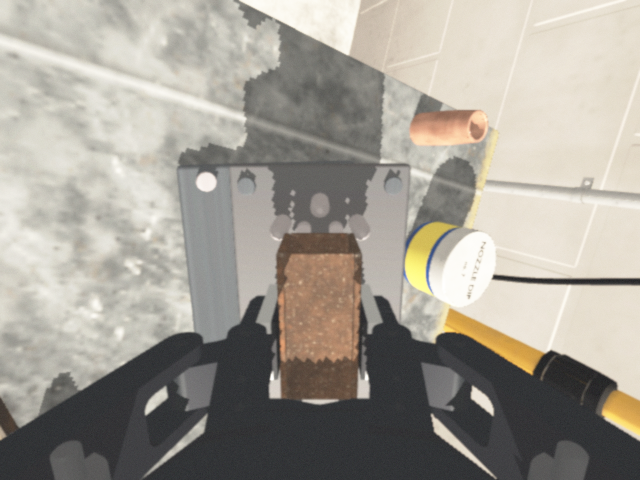

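Camera-to-camera, the tube and pins line up within about 0.4 mm. I'm descending between the pins.

Call:
arm_command(plan=[{"x": 0.3, "y": -0.2, "z": 6, "ax": 0, "ay": 0, "az": 0, "fingers": -1}, {"x": 0, "y": 0, "z": 6, "ax": 0, "ay": 0, "az": 0, "fingers": -1}, {"x": 0, "y": 0, "z": 4, "ax": 0, "ay": 0, "az": 0, "fingers": -1}, {"x": 0, "y": 0, "z": 0, "ax": 0, "ay": 0, "az": 0, "fingers": -1}], grip_force=60)

```text
t: 9.95
position: [0.5528, 0.1896, 0.2485]
tool_rot: [-2.949, -0.376, -0.789]
contact_force: [0.2, -0.3, -1.1]
opening: 0.341
```

```bash
python3 -c "
from mv import *
print(here());delta(nest(0,0,15+161),RN,4); print((A.T@manip.sense()['contact_force']).round(1))"
```

```text
(array([-8.86267902e-03,  1.39637775e-01,  1.99319113e+02]), array([-0.11284646,  0.18432431, 44.31915451]))
t 9.95 delta [ 0.   0.1 23.3] | 23.0 rot [-0.02  0.04  0.02] per row [0.  0.  5.8] [-0.    0.01  0.  ] F [ 0.2 -0.3 -1.1] open 0.341
[-0.5 -0.4 -1. ]
```

Call:
arm_command(plan=[{"x": 0, "y": 0, "z": 4, "ax": 0, "ay": 0, "az": 0, "fingers": -1}, {"x": 0, "y": 0, "z": 3, "ax": 0, "ay": 0, "az": 0, "fingers": -1}, {"x": 0, "y": 0, "z": 3, "ax": 0, "ay": 0, "az": 0, "fingers": -1}, {"x": 0, "y": 0, "z": 0, "ax": 0, "ay": 0, "az": 0, "fingers": -1}], grip_force=60)

```text
t: 10.35
position: [0.5581, 0.191, 0.2388]
tool_rot: [-2.949, -0.376, -0.789]
contact_force: [-0.4, -0.4, -1.0]
opening: 0.341
```

```bash
python3 -c "
from mv import *
print(here());delta(nest(0,0,15+161),RN,4); print((A.T@manip.sense()['contact_force']).round(1))"
```

```text
(array([-8.77198915e-02,  1.50938353e-01,  1.88168818e+02]), array([-0.24975408,  0.2012181 , 33.16891117]))
t 10.35 delta [ 0.1  0.2 12.2] | 12.0 rot [-0.02  0.06  0.02] per row [0. 0. 3.] [-0.    0.01  0.  ] F [-0.4 -0.4 -1. ] open 0.341
[-1.  -0.3 -0.6]
```

Call:
arm_command(plan=[{"x": 0, "y": 0, "z": 3, "ax": 0, "ay": 0, "az": 0, "fingers": -1}, {"x": 0, "y": 0, "z": 3, "ax": 0, "ay": 0, "az": 0, "fingers": -1}, {"x": 0, "y": 0, "z": 0, "ax": 0, "ay": 0, "az": 0, "fingers": -1}], grip_force=60)

```text
t: 10.65
position: [0.5614, 0.1919, 0.2335]
tool_rot: [-2.949, -0.376, -0.79]
contact_force: [0.2, -0.2, -1.2]
opening: 0.343
```

```bash
python3 -c "
from mv import *
print(here());delta(nest(0,0,15+161),RN,4); print((A.T@manip.sense()['contact_force']).round(1))"
```

```text
(array([2.24848710e-01, 1.81046987e-01, 1.81905667e+02]), array([ 0.18386099,  0.22890741, 26.90567941]))
t 10.65 delta [-0.2  0.2  5.9] | 6.0 rot [-0.02  0.02  0.02] per row [-0.1  0.   1.5] [-0.  0.  0.] F [ 0.2 -0.2 -1.2] open 0.343
[-0.4 -0.3 -1.1]
```

Call:
arm_command(plan=[{"x": 0, "y": 0, "z": 2, "ax": 0, "ay": 0, "az": 0, "fingers": -1}, {"x": 0, "y": 0, "z": 2, "ax": 0, "ay": 0, "az": 0, "fingers": -1}], grip_force=60)

```text
t: 10.85
position: [0.5633, 0.1924, 0.2307]
tool_rot: [-2.949, -0.377, -0.788]
contact_force: [-5.1, -1.5, 4.9]
opening: 0.34
```

```bash
python3 -c "
from mv import *
print(here());delta(nest(0,0,15+161),RN,4); print((A.T@manip.sense()['contact_force']).round(1))"
```

```text
(array([4.80409003e-01, 1.55801538e-01, 1.78542250e+02]), array([ 0.28517972,  0.22983128, 23.54239043]))
t 10.85 delta [-0.5  0.2  2.5] | 3.0 rot [-0.03  0.07  0.05] per row [-0.1  0.   0.6] [-0.01  0.02  0.01] F [-5.1 -1.5  4.9] open 0.34
[-2.1 -0.2  6.9]
```

Call:
arm_command(plan=[{"x": -0.2, "y": 0, "z": 2, "ax": 0, "ay": 0, "az": 0, "fingers": -1}, {"x": 0, "y": 0, "z": 2, "ax": 0, "ay": 0, "az": 0, "fingers": -1}], grip_force=60)

```text
t: 11.05
position: [0.565, 0.1928, 0.2278]
tool_rot: [-2.95, -0.377, -0.788]
contact_force: [-20.5, -8.2, 21.6]
opening: 0.343
```

```bash
python3 -c "
from mv import *
print(here());delta(nest(0,0,15+161),RN,4); print((A.T@manip.sense()['contact_force']).round(1))"
```

```text
(array([5.50357946e-01, 1.49690425e-01, 1.75133550e+02]), array([ 0.2966743 ,  0.24872226, 20.13378963]))
t 11.05 delta [-0.6  0.1 -0.9] | 1.0 rot [-0.04  0.09  0.06] per row [-0.1  0.  -0.2] [-0.01  0.02  0.02] F [-20.5  -8.2  21.6] open 0.343
[-8.2 -2.8 29.7]
```

Call:
arm_command(plan=[{"x": -0.5, "y": 0, "z": 1, "ax": 0, "ay": 0, "az": 0, "fingers": -1}, {"x": 0, "y": 0, "z": 1.5, "ax": 0, "ay": 0, "az": 0, "fingers": -1}], grip_force=60)

```text
t: 11.25
position: [0.5654, 0.1928, 0.2281]
tool_rot: [-2.95, -0.379, -0.784]
contact_force: [-20.3, -7.0, 18.2]
opening: 0.342
```

```bash
python3 -c "
from mv import *
print(here());delta(nest(0,0,15+161),RN,4); print((A.T@manip.sense()['contact_force']).round(1))"; python3 look.py wrist w8 m:tube | tail -1; python3 th.py w8
```

```text
(array([1.06632654e+00, 6.08003703e-02, 1.75143937e+02]), array([ 0.40113258,  0.25921934, 20.14549172]))
t 11.25 delta [-1.1  0.1 -0.9] | 1.0 rot [-0.07  0.25  0.12] per row [-0.3  0.  -0.2] [-0.02  0.06  0.03] F [-20.3  -7.   18.2] open 0.342
[-9.5 -1.7 26.5]
m:tube 0.57 [271.5, 231.7, 361.5, 400.0]
[[-15.7 -30.  143.9]
 [-14.5 -29.2 144.4]
 [ -1.2  -6.9 145.4]
 [ 12.2  25.7 172.6]
 [ 13.5  29.  173.7]]
top rect in tool xy ((-1.191695213317871, 0.0185089111328125), (30.10079002380371, 60.85174560546875), 0.08970574289560318) 145.2651235013928
top plane [ 2.76747157e-03 -5.42623431e-04  1.45273062e+02]
```

The height held at 175.1 mm while the force stayed at 27 to 30 N, which is a hard stop. The tube's top is 29.9 mm above the rest plane, so it is home. I'm relaxing, opening and backing out squarely.

Call:
arm_command(plan=[{"x": -0.5, "y": 0, "z": -0.5, "ax": 0, "ay": 0, "az": 0, "fingers": 0.15}, {"x": 0, "y": 0, "z": 0, "ax": 0, "ay": 0, "az": 0, "fingers": 0.15}, {"x": 0, "y": 0, "z": 0, "ax": 0, "ay": 0, "az": 0, "fingers": 0.15}, {"x": 0, "y": 0, "z": 0, "ax": 0, "ay": 0, "az": 0, "fingers": 0.15}], grip_force=60)

```text
t: 11.75
position: [0.5658, 0.1928, 0.2292]
tool_rot: [-2.948, -0.377, -0.793]
contact_force: [0.9, 0.1, 0.1]
opening: 0.574
```

```bash
python3 -c "
from mv import *
print(here());delta(nest(0,0,15+161),RN,4); print((A.T@manip.sense()['contact_force']).round(1))"
```

```text
(array([ 1.95616074e+00, -9.43430783e-02,  1.75931699e+02]), array([ 2.27759292, -0.03702712, 20.93204317]))
t 11.75 delta [-2.  -0.1 -0.1] | 2.0 rot [-0.02 -0.12  0.08] per row [-0.5 -0.  -0. ] [-0.01 -0.03  0.02] F [0.9 0.1 0.1] open 0.574
[ 0.8 -0.2 -0.4]
```

Call:
arm_command(plan=[{"x": -2, "y": 0, "z": -6, "ax": 0, "ay": 0, "az": 0, "fingers": 0.15}, {"x": 0, "y": 0, "z": -15, "ax": 0, "ay": 0, "az": 0, "fingers": 0.15}, {"x": 0, "y": 0, "z": -25, "ax": 0, "ay": 0, "az": 0, "fingers": 0.15}, {"x": 0, "y": 0, "z": -30, "ax": 0, "ay": 0, "az": 0, "fingers": 0.15}, {"x": 0, "y": 0, "z": -20, "ax": 0, "ay": 0, "az": 0, "fingers": 0.15}, {"x": 0, "y": 0, "z": 0, "ax": 0, "ay": 0, "az": 0, "fingers": 0.15}], grip_force=60)

```text
t: 12.35
position: [0.5153, 0.1797, 0.3125]
tool_rot: [-2.949, -0.377, -0.789]
contact_force: [-1.2, 0.4, 0.5]
opening: 0.573
```

```bash
python3 look.py wrist w9 tube_center m:tube
cat > home.py <<'E'
from mv import *
import sys
tag=sys.argv[1]; cam=sys.argv[2] if len(sys.argv)>2 else "wrist"
z=np.load(tag+".npz",allow_pickle=True); D=z["d"]; c=z["c"].item()
m=np.load(tag+"_tube.npy")&(D>0)
v,u=np.nonzero(m); d=D[m]
P=np.stack([(u-c["cx"])/c["fx"]*d,-(v-c["cy"])/c["fy"]*d,-d],-1)@att(c).T+c["xyz"]
L=(P-O)@A*1000; h=np.median(L[:,2]); top=L[np.abs(L[:,2]-30)<3]
print("med h",h,len(top)); 
if len(top)>20:
  print(cv2.minAreaRect(top[:,:2].astype(np.float32)),"plane",np.linalg.lstsq(np.c_[top[:,:2],np.ones(len(top))],top[:,2],rcond=None)[0])
v,u=np.nonzero(D>0); d=D[v,u]
P=np.stack([(u-c["cx"])/c["fx"]*d,-(v-c["cy"])/c["fy"]*d,-d],-1)@att(c).T+c["xyz"]
L=(P-O)@A*1000
p=L[(np.abs(L[:,2]+8)<3)&(np.abs(L[:,0])<48)&(np.abs(L[:,0])>28)&(L[:,1]>-40)&(L[:,1]<50)]; print("plate z",np.median(p[:,2]))
b=L[(L[:,2]>60)&(L[:,2]<190)&(np.abs(L[:,0])<33)&(L[:,1]<-70)&(L[:,1]>-170)]
print("clamp pts",len(b), b[np.argsort(b[:,2])][::max(1,len(b)//12)].round(0).tolist())
E
python3 home.py w9; python3 -c "
from mv import *
print(here())"
```

```text
12.35 [0.51526323 0.1797019  0.3125473 ] [-2.94921808 -0.37719399 -0.78912288] [ 0.14166424  0.02881414  2.06706403  0.11135246  0.5282799  -0.19410478]
{'fx': np.float64(349.8496), 'fy': np.float64(349.8496), 'cx': np.float64(318.8649), 'cy': np.float64(242.3144), 'xyz': array([0.5126, 0.2469, 0.2861]), 'attitude': array([-0.1959, -0.5489,  0.1758])}
tube_center 0.83 [318.6 243.4] [0.6309 0.2157 0.1004]
m:tube 0.73 [290.4, 198.0, 342.8, 296.6]
med h 29.880670947373495 4178
((-2.791049003601074, 0.47698020935058594), (30.059680938720703, 60.019134521484375), 0.11952971667051315) plane [1.61187206e-03 1.14734231e-03 2.99470759e+01]
plate z -8.024496701539181
clamp pts 490 [[2.0, -76.0, 60.0], [-1.0, -76.0, 61.0], [-1.0, -76.0, 62.0], [4.0, -77.0, 63.0], [2.0, -77.0, 64.0], [1.0, -77.0, 65.0], [6.0, -78.0, 66.0], [-4.0, -78.0, 67.0], [3.0, -77.0, 68.0], [3.0, -78.0, 69.0], [-7.0, -77.0, 70.0], [-4.0, -79.0, 71.0], [-6.0, -79.0, 73.0]]
(array([-3.27152920e+00, -1.37386788e-01,  2.71259200e+02]), array([-4.30919686e+00,  2.36930368e-02,  1.16262757e+02]))
```

View pics/w9.png

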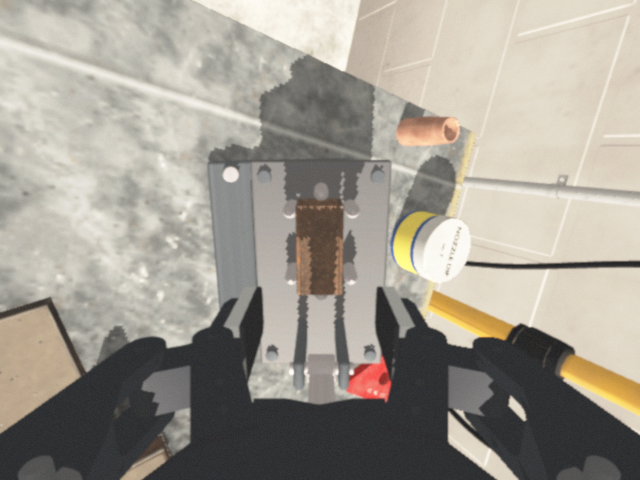

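The tube lies evenly between all six pins at (319,247), with its top at 29.9 mm and the plate at -8.0 mm, so it sits home. Next I'll work out the clamp angle.

Run:
```python
from mv import *
for n,tag in [("side","s1"),("scene","c1")]:
    c=eyes.calibration(n); p,d=eyes.capture(n); cv2.imwrite(f"pics/{tag}.png",p)
    v,u=np.nonzero(d>0); z=d[v,u]
    P=np.stack([(u-c["cx"])/c["fx"]*z,-(v-c["cy"])/c["fy"]*z,-z],-1)@att(c).T+c["xyz"]
    L=(P-O)@A*1000
    b=L[(L[:,2]>125)&(L[:,2]<180)&(np.abs(L[:,0])<40)&(L[:,1]<-70)&(L[:,1]>-160)]
    print(n,len(b),b.min(0) if len(b) else 0,b.max(0) if len(b) else 0,np.median(b,0) if len(b) else 0)
    for q in landmark_of(n,"clamp_bar")[:1]:
        dd=dep(d,q["point"]); w=unproj(c,q["point"],dd); l=A.T@(w-O)*1000
        r=w-np.array(c["xyz"]); r/=np.linalg.norm(r); l2=A.T@(w+r*.007-O)*1000
        print(q["score"],l.round(1),"centre",l2.round(1),"q",np.arctan2(l2[2]-44,l2[1]+75),"rad",np.hypot(l2[2]-44,l2[1]+75))
```

```text
side 494 [ -31.72799416 -109.79114886  125.08895415] [ 26.91414768 -81.28389875 164.80220847] [  -6.76983236 -104.22796596  159.02745198]
0.84 [  -4.5 -105.3  161.7] centre [  -0.4 -101.7  157.3] q 1.8019244788963134 rad 116.44434519231288
scene 0 0 0 0
```

View pics/s1.png

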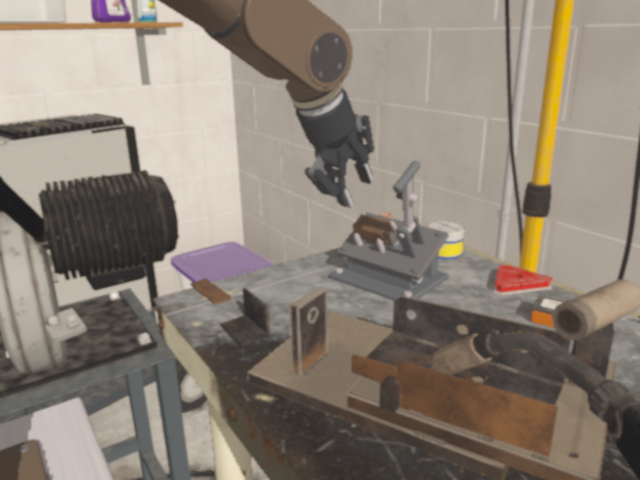

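The clamp bar shows at (407,178) in the side view. That gives q of about 1.80, with the bar at y=-102, z=157 and a radius of 116 mm that fits the 115 mm given. I'm closing the fingers, lifting, and going behind the bar.

Call:
arm_command(plan=[{"x": 1, "y": 0, "z": -35, "ax": 0, "ay": 0, "az": 0, "fingers": -1}, {"x": 1, "y": 0, "z": -35, "ax": 0, "ay": 0, "az": 0, "fingers": -1}, {"x": 1, "y": 0, "z": -30, "ax": 0, "ay": 0, "az": 0, "fingers": -1}, {"x": 0, "y": 0, "z": 0, "ax": 0, "ay": 0, "az": 0, "fingers": -1}, {"x": 0, "y": 0, "z": 0, "ax": 0, "ay": 0, "az": 0, "fingers": -1}], grip_force=60)

```text
t: 13.2
position: [0.4702, 0.1674, 0.3933]
tool_rot: [-2.958, -0.376, -0.759]
contact_force: [-0.4, 0.3, -1.1]
opening: -0.001
```

```bash
python3 -c "
from mv import *
print(here());delta(nest(0,-135,370),RN,4)"
```

```text
(array([ -1.65580343,  -0.68038258, 367.46840131]), array([ -4.91917603,  -0.34531064, 212.50312092]))
t 13.2 delta [  1.7 134.3  -2.9] | 134.0 rot [-0.12  1.21 -0.03] per row [ 0.4 33.6 -0.7] [-0.03  0.3  -0.01] F [-0.4  0.3 -1.1] open -0.001
```

Call:
arm_command(plan=[{"x": 0.5, "y": 30, "z": -1, "ax": 0, "ay": 0.4, "az": 0, "fingers": -1}, {"x": 0.5, "y": 35, "z": -1, "ax": 0, "ay": 0.4, "az": 0, "fingers": -1}, {"x": 0.5, "y": 35, "z": -1, "ax": 0, "ay": 0.4, "az": 0, "fingers": -1}, {"x": 0.5, "y": 30, "z": -1, "ax": 0, "ay": 0, "az": 0, "fingers": -1}, {"x": 0, "y": 0, "z": 0, "ax": 0, "ay": 0, "az": 0, "fingers": -1}, {"x": 0, "y": 0, "z": 0, "ax": 0, "ay": 0, "az": 0, "fingers": -1}], grip_force=60)

```text
t: 13.8
position: [0.5051, 0.0379, 0.3861]
tool_rot: [-2.949, -0.375, -0.765]
contact_force: [-1.5, 0.0, -0.7]
opening: -0.003
```

```bash
python3 -c "
from mv import *
print(here());delta(nest(0,-135,321),RN,4)"
```

```text
(array([  -4.17787322, -134.85120067,  360.57547401]), array([  -6.54128442, -133.57502052,  205.59874785]))
t 13.8 delta [ 4.8  0.5 39.5] | 40.0 rot [-0.47  0.87 -0.13] per row [1.2 0.1 9.9] [-0.12  0.22 -0.03] F [-1.5  0.  -0.7] open -0.003
```

Call:
arm_command(plan=[{"x": 2, "y": 0.5, "z": 15, "ax": -0.2, "ay": 0.5, "az": 0, "fingers": -1}, {"x": 2, "y": 0, "z": 15, "ax": -0.2, "ay": 0.5, "az": 0, "fingers": -1}, {"x": 0, "y": 0, "z": 8, "ax": 0, "ay": 0, "az": 0, "fingers": -1}, {"x": 0, "y": 0, "z": 0, "ax": 0, "ay": 0, "az": 0, "fingers": -1}], grip_force=60)

```text
t: 14.2
position: [0.5266, 0.0465, 0.3497]
tool_rot: [-2.946, -0.376, -0.782]
contact_force: [-0.6, 0.6, 0.4]
opening: 0.001
```

```bash
python3 -c "
from mv import *
print(here());delta(nest(0,-135,321),RN,4)"; python3 look.py side s2
```

```text
(array([  -2.3864856 , -131.90291426,  317.56800631]), array([  -3.01197316, -131.03229786,  162.57171348]))
t 14.2 delta [ 2.4  3.1 -3.5] | 5.0 rot [-0.32  0.23 -0.05] per row [ 0.6  0.8 -0.9] [-0.08  0.06 -0.01] F [-0.6  0.6  0.4] open 0.001
14.2 [0.52663762 0.04648293 0.34971353] [-2.94605991 -0.37571515 -0.78195762] [-0.13211873 -0.05805786  2.0776507   0.31759203  0.66118386 -0.59173968]
{'fx': np.float64(538.7958), 'fy': np.float64(538.7958), 'cx': np.float64(314.9905), 'cy': np.float64(238.6128), 'xyz': array([ 0.0949, -0.4431,  0.4011]), 'attitude': array([ 1.1718, -0.3339, -0.523 ])}
```

View pics/s2.png

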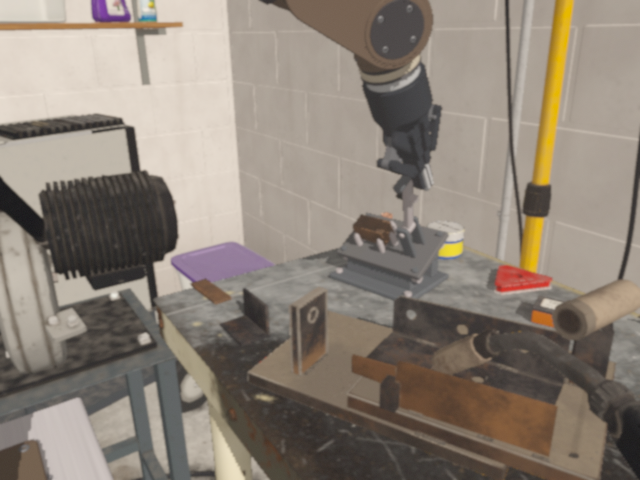

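The closed fingers stand in front of the bar at (410,190) in the side view, which is its -y side. I'm sweeping toward +y.

Call:
arm_command(plan=[{"x": 0.5, "y": -6, "z": -0.5, "ax": 0, "ay": 0, "az": 0, "fingers": -1}, {"x": 0.5, "y": -6, "z": -0.5, "ax": 0, "ay": 0, "az": 0, "fingers": -1}, {"x": 0.5, "y": -8, "z": -0.5, "ax": 0, "ay": 0, "az": 0, "fingers": -1}, {"x": 0, "y": -8, "z": -0.5, "ax": 0, "ay": 0, "az": 0, "fingers": -1}, {"x": 0, "y": -8, "z": -0.5, "ax": 0, "ay": 0, "az": 0, "fingers": -1}], grip_force=60)

```text
t: 14.75
position: [0.5166, 0.0828, 0.3557]
tool_rot: [-2.95, -0.379, -0.788]
contact_force: [-0.5, -3.7, -0.2]
opening: 0.005
```

```bash
python3 -c "
from mv import *
print(here());delta(nest(0,-41,321),RN,4); print((A.T@manip.sense()['contact_force']).round(1))"
```

```text
(array([ 7.16873302e-02, -9.42435010e+01,  3.23083816e+02]), array([-1.50687006e-01, -9.41578693e+01,  1.68083999e+02]))
t 14.75 delta [  0.  -53.2   2.1] | 53.0 rot [-0.03  0.08  0.12] per row [  0.  -13.3   0.5] [-0.01  0.02  0.03] F [-0.5 -3.7 -0.2] open 0.005
[-1.3 -3.4  0.5]
```

Call:
arm_command(plan=[{"x": 0, "y": -8, "z": 1, "ax": 0, "ay": 0, "az": 0, "fingers": -1}, {"x": 0, "y": -8, "z": 1, "ax": 0, "ay": 0, "az": 0, "fingers": -1}, {"x": 0, "y": -8, "z": 0, "ax": 0, "ay": 0, "az": 0, "fingers": -1}, {"x": 0, "y": -8, "z": 0, "ax": 0, "ay": 0, "az": 0, "fingers": -1}, {"x": 0, "y": -8, "z": 0, "ax": 0, "ay": 0, "az": 0, "fingers": -1}, {"x": 0, "y": -6, "z": 0, "ax": 0, "ay": 0, "az": 0, "fingers": -1}], grip_force=60)

```text
t: 15.35
position: [0.5049, 0.1321, 0.3537]
tool_rot: [-2.949, -0.379, -0.791]
contact_force: [1.2, -3.0, -0.5]
opening: 0.001
```

```bash
python3 -c "
from mv import *
print(here());delta(nest(0,-41,321),RN,4); print((A.T@manip.sense()['contact_force']).round(1))"; python3 look.py side s3
```

```text
(array([-6.30186641e-02, -4.35784033e+01,  3.20837178e+02]), array([ 5.19133995e-02, -4.35416241e+01,  1.65837225e+02]))
t 15.35 delta [ 0.1 -2.6 -0.2] | 3.0 rot [-0.01 -0.04  0.13] per row [ 0.  -0.6 -0. ] [-0.   -0.01  0.03] F [ 1.2 -3.  -0.5] open 0.001
[ 0.1 -3.2 -0.6]
15.35 [0.5048885  0.13208864 0.35370645] [-2.94875791 -0.37852722 -0.79147015] [ 0.04600469 -0.08131336  2.09198877  0.17763094  0.62342552 -0.32683104]
{'fx': np.float64(538.7958), 'fy': np.float64(538.7958), 'cx': np.float64(314.9905), 'cy': np.float64(238.6128), 'xyz': array([ 0.0949, -0.4431,  0.4011]), 'attitude': array([ 1.1718, -0.3339, -0.523 ])}
```

View pics/s3.png

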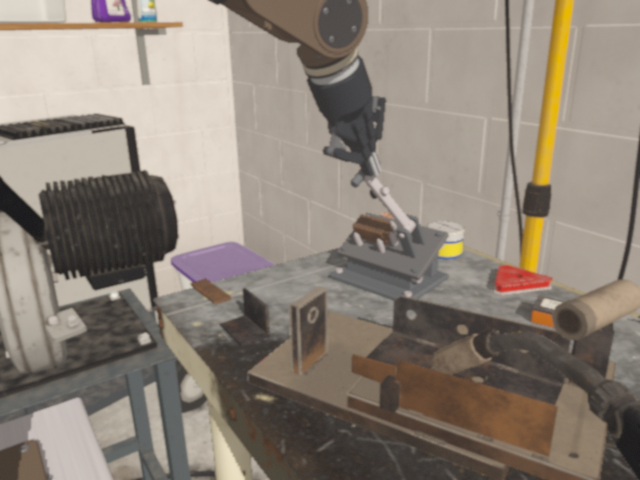

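The bar has swung to about q=1.1 and is at (360,178). Next I'll lift and set the fingertips on top of it.

Call:
arm_command(plan=[{"x": 0, "y": -4, "z": 0, "ax": 0, "ay": 0, "az": 0, "fingers": -1}, {"x": 0, "y": 4, "z": -4, "ax": 0, "ay": 0, "az": 0, "fingers": -1}, {"x": 0, "y": 3, "z": -15, "ax": 0, "ay": 0, "az": 0, "fingers": -1}, {"x": 0, "y": -8, "z": -5, "ax": 0, "ay": 0, "az": 0, "fingers": -1}, {"x": 0, "y": -12, "z": 0, "ax": 0, "ay": 0, "az": 0, "fingers": -1}, {"x": 0, "y": -8, "z": 0, "ax": 0, "ay": 0, "az": 0, "fingers": -1}, {"x": 0, "y": 0, "z": 0, "ax": 0, "ay": 0, "az": 0, "fingers": -1}], grip_force=60)

```text
t: 16.1
position: [0.4851, 0.1565, 0.3766]
tool_rot: [-2.943, -0.376, -0.788]
contact_force: [-0.3, 0.5, 0.1]
opening: 0.0
```

```bash
python3 -c "
from mv import *
print(here());delta(nest(0,-20,326),RN,4); print((A.T@manip.sense()['contact_force']).round(1))"
python3 - <<'E'
from mv import *
n="side"
c=eyes.calibration(n); p,d=eyes.capture(n); cv2.imwrite("pics/s4.png",p)
for q in landmark_of(n,"clamp_bar")[:1]:
    dd=dep(d,q["point"]); w=unproj(c,q["point"],dd)
    r=w-np.array(c["xyz"]); r/=np.linalg.norm(r); l2=A.T@(w+r*.007-O)*1000
    print(q["point"],q["score"],"centre",l2.round(1),"q",np.arctan2(l2[2]-44,l2[1]+75),"rad",np.hypot(l2[2]-44,l2[1]+75))
E
```

```text
(array([ 1.22845288e-01, -1.49560526e+01,  3.47179715e+02]), array([ 1.26698633e-01, -1.39639712e+01,  1.92182890e+02]))
t 16.1 delta [-0.1  5.2 21.1] | 22.0 rot [-0.37 -0.   -0.03] per row [-0.   1.3  5.3] [-0.09 -0.   -0.01] F [-0.3  0.5  0.1] open 0.0
[-0.1  0.6  0.2]
[362.9, 170.9] 0.6 centre [  2.2 -21.1 146.9] q 1.0880860036570785 rad 116.18781811709741
```

View pics/s4.png

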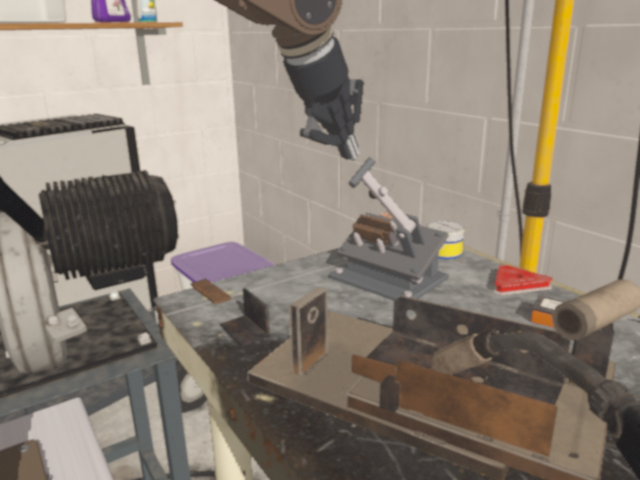

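Call:
arm_command(plan=[{"x": 0, "y": 3, "z": 8, "ax": -0.2, "ay": 0, "az": 0, "fingers": -1}, {"x": 0, "y": 2, "z": 8, "ax": -0.2, "ay": 0, "az": 0, "fingers": -1}, {"x": 0, "y": -2, "z": 4, "ax": 0, "ay": 0, "az": 0, "fingers": -1}, {"x": 0, "y": -5, "z": 4, "ax": 0, "ay": 0, "az": 0, "fingers": -1}, {"x": 0, "y": -5, "z": 4, "ax": 0, "ay": 0, "az": 0, "fingers": -1}, {"x": 0, "y": -5, "z": 4, "ax": 0, "ay": 0, "az": 0, "fingers": -1}], grip_force=60)

```text
t: 16.8
position: [0.4985, 0.1729, 0.3496]
tool_rot: [-2.948, -0.368, -0.779]
contact_force: [-3.7, -0.6, 2.8]
opening: -0.001
```

```bash
cat > st.py <<'E'
from mv import *
a,b=here(); s=manip.sense(); zt=a[2]-173
q=np.arcsin(np.clip((zt-7-44)/115,-1,1)); print("t",s["t"],"tcp",a.round(1),"tip z",zt.round(1),"q if touching",q.round(3),"bar y",(-75+115*np.cos(q)).round(1),"F",(A.T@s['contact_force']).round(1),"rot",(R.from_rotvec(s["tool_rot"]).inv()*R.from_matrix(RN)).as_rotvec(degrees=True).round(2))
E
python3 st.py
```

```text
t 16.8 tcp [  1.3  -2.5 315.3] tip z 142.3 q if touching 0.917 bar y -5.0 F [-1.8  0.3  4.3] rot [-0.27  0.36 -0.33]
```

Call:
arm_command(plan=[{"x": -0.3, "y": -4, "z": 4.5, "ax": 0, "ay": 0, "az": 0, "fingers": -1}, {"x": -0.3, "y": -4, "z": 4.5, "ax": 0, "ay": 0, "az": 0, "fingers": -1}, {"x": -0.3, "y": -4, "z": 4.5, "ax": 0, "ay": 0, "az": 0, "fingers": -1}, {"x": 0, "y": -4, "z": 4.5, "ax": 0, "ay": 0, "az": 0, "fingers": -1}, {"x": 0, "y": -3.5, "z": 4.5, "ax": 0, "ay": 0, "az": 0, "fingers": -1}, {"x": 0, "y": -3.5, "z": 4.5, "ax": 0, "ay": 0, "az": 0, "fingers": -1}], grip_force=60)

```text
t: 17.4
position: [0.505, 0.2023, 0.3265]
tool_rot: [-2.943, -0.366, -0.773]
contact_force: [-2.5, 1.5, 3.5]
opening: -0.0
```

```bash
python3 st.py
```

```text
t 17.4 tcp [  1.6  24.4 288.4] tip z 115.4 q if touching 0.594 bar y 20.3 F [0.  2.1 4.1] rot [-0.62  0.48 -0.48]
```

Call:
arm_command(plan=[{"x": -0.3, "y": -3, "z": 6, "ax": -0.1, "ay": 0.1, "az": -0.1, "fingers": -1}, {"x": -0.3, "y": -2.5, "z": 6, "ax": -0.1, "ay": 0.1, "az": -0.1, "fingers": -1}, {"x": -0.3, "y": -2, "z": 6, "ax": -0.1, "ay": 0.1, "az": -0.1, "fingers": -1}, {"x": 0, "y": -1.5, "z": 6, "ax": 0, "ay": 0, "az": 0, "fingers": -1}, {"x": 0, "y": -1.5, "z": 6, "ax": 0, "ay": 0, "az": 0, "fingers": -1}], grip_force=60)

```text
t: 17.9
position: [0.5172, 0.2179, 0.2975]
tool_rot: [-2.945, -0.373, -0.786]
contact_force: [-1.4, 0.6, 2.4]
opening: -0.001
```

```bash
python3 st.py
```

```text
t 17.9 tcp [  0.8  36.4 255.5] tip z 82.5 q if touching 0.278 bar y 35.6 F [0.2 0.9 2.6] rot [-0.31  0.05 -0.16]
```

Call:
arm_command(plan=[{"x": -0.2, "y": -1, "z": 5, "ax": -0.1, "ay": 0, "az": 0, "fingers": -1}, {"x": -0.2, "y": -1, "z": 5, "ax": -0.1, "ay": 0, "az": 0, "fingers": -1}, {"x": 0, "y": -0.7, "z": 5, "ax": 0, "ay": 0, "az": 0, "fingers": -1}, {"x": 0, "y": -0.5, "z": 4, "ax": 0, "ay": 0, "az": 0, "fingers": -1}, {"x": 0, "y": 0, "z": 3, "ax": 0, "ay": 0, "az": 0, "fingers": -1}], grip_force=60)

```text
t: 18.4
position: [0.5281, 0.2236, 0.2756]
tool_rot: [-2.949, -0.371, -0.788]
contact_force: [-1.0, 0.9, 1.1]
opening: -0.0
```

```bash
python3 st.py
```

```text
t 18.4 tcp [1.000e-01 3.930e+01 2.305e+02] tip z 57.5 q if touching 0.056 bar y 39.8 F [-0.1  1.1  1.3] rot [-0.03  0.07 -0.16]
```

Call:
arm_command(plan=[{"x": 0, "y": 0, "z": 2, "ax": 0, "ay": 0, "az": 0, "fingers": -1}, {"x": 0, "y": 0, "z": 2, "ax": 0, "ay": 0, "az": 0, "fingers": -1}, {"x": 0, "y": 0, "z": 1.5, "ax": 0, "ay": 0, "az": 0, "fingers": -1}], grip_force=60)

```text
t: 18.7
position: [0.531, 0.2242, 0.2701]
tool_rot: [-2.95, -0.371, -0.788]
contact_force: [-2.1, 0.5, 1.6]
opening: -0.001
```

```bash
python3 st.py
```

```text
t 18.7 tcp [  0.   39.  224.3] tip z 51.3 q if touching 0.002 bar y 40.0 F [-0.9  1.   2.4] rot [-0.01  0.09 -0.16]
```

Call:
arm_command(plan=[{"x": 0, "y": 0, "z": 1.5, "ax": 0, "ay": 0, "az": 0, "fingers": -1}, {"x": 0, "y": 0, "z": 1.5, "ax": 0, "ay": 0, "az": 0, "fingers": -1}], grip_force=60)

```text
t: 18.9
position: [0.5322, 0.2246, 0.2694]
tool_rot: [-2.951, -0.373, -0.784]
contact_force: [-16.5, -4.6, 17.7]
opening: 0.002
```

```bash
python3 st.py
```

```text
t 18.9 tcp [  0.7  39.1 223. ] tip z 50.0 q if touching -0.008 bar y 40.0 F [-6.  -0.3 23.9] rot [-0.01  0.25 -0.1 ]
```

The clamp bears at q≈0, with the force rising to 24 N. I'm retracting and checking.

Call:
arm_command(plan=[{"x": 0, "y": 0, "z": -5, "ax": 0, "ay": 0, "az": 0, "fingers": -1}, {"x": 0, "y": 0, "z": -15, "ax": 0, "ay": 0, "az": 0, "fingers": -1}, {"x": 0, "y": 0, "z": -35, "ax": 0, "ay": 0, "az": 0, "fingers": -1}, {"x": 0, "y": 0, "z": -40, "ax": 0, "ay": 0, "az": 0, "fingers": -1}, {"x": 0, "y": 10, "z": -30, "ax": 0, "ay": 0, "az": 0, "fingers": -1}, {"x": 0, "y": 0, "z": 0, "ax": 0, "ay": 0, "az": 0, "fingers": -1}], grip_force=60)

```text
t: 19.5
position: [0.4725, 0.1974, 0.3795]
tool_rot: [-2.957, -0.374, -0.776]
contact_force: [0.8, -0.5, 1.0]
opening: 0.001
```

```bash
python3 look.py wrist w10 tube_center clamp_bar m:tube; python3 home.py w10
python3 - <<'E'
from mv import *
for n in ["side","wrist"]:
    c=eyes.calibration(n); p,d=eyes.capture(n); cv2.imwrite(f"pics/{n}_end.png",p)
    for q in landmark_of(n,"clamp_bar")[:1]:
        dd=dep(d,q["point"]); w=unproj(c,q["point"],dd)
        r=w-np.array(c["xyz"]); r/=np.linalg.norm(r); l2=A.T@(w+r*.007-O)*1000
        print(n,q["point"],q["score"],"centre",l2.round(1),"q",np.arctan2(l2[2]-44,l2[1]+75),"rad",np.hypot(l2[2]-44,l2[1]+75))
    v,u=np.nonzero(d>0); z=d[v,u]
    P=np.stack([(u-c["cx"])/c["fx"]*z,-(v-c["cy"])/c["fy"]*z,-z],-1)@att(c).T+c["xyz"]; L=(P-O)@A*1000
    b=L[(np.abs(L[:,1]-40)<3)&(np.abs(L[:,0])<24)&(L[:,2]>35)&(L[:,2]<80)]; print("bar top",len(b),np.percentile(b[:,2],[50,90]) if len(b) else None)
    b=L[(np.abs(L[:,0])<6)&(L[:,1]<15)&(L[:,1]>-60)&(L[:,2]>35)&(L[:,2]<90)]
    if len(b)>20: f=np.polyfit(b[:,1],b[:,2],1); print("arm slope",f)
E
```

```text
19.5 [0.47249614 0.19738675 0.37946058] [-2.95673717 -0.37393566 -0.77623258] [ 0.19331763 -0.13260687  2.08788683  0.04298384  0.67415131 -0.08484237]
{'fx': np.float64(349.8496), 'fy': np.float64(349.8496), 'cx': np.float64(318.8649), 'cy': np.float64(242.3144), 'xyz': array([0.4698, 0.2645, 0.3527]), 'attitude': array([-0.1998, -0.5395,  0.1746])}
tube_center 0.57 [323.1 249.5] [0.6215 0.2194 0.1186]
tube_center 0.42 [322.  249.9] [0.6207 0.2189 0.1184]
clamp_bar 0.66 [321.6 212.5] [0.6127 0.2485 0.1182]
m:tube 0.94 [302.2, 224.0, 342.2, 288.1]
med h 29.899333996844277 836
((-2.9260997772216797, 0.822998046875), (57.47176742553711, 29.43678855895996), 89.39078521728516) plane [-2.80252613e-03  1.72125696e-03  2.98661492e+01]
plate z -8.013829674029894
clamp pts 0 []
side [348.6, 213.6] 0.63 centre [-5.7 41.1 45.7] q 0.014389647618305463 rad 116.06802071052644
bar top 103 [50.68538063 53.0644661 ]
arm slope [ 0.09293782 54.75062862]
wrist [331.2, 215.0] 0.58 centre [-1.1 40.9 43.2] q -0.007276062052936811 rad 115.89650982462707
bar top 474 [50.70151005 51.52372673]
arm slope [2.87184957e-02 5.29431446e+01]
```

View pics/wrist_end.png

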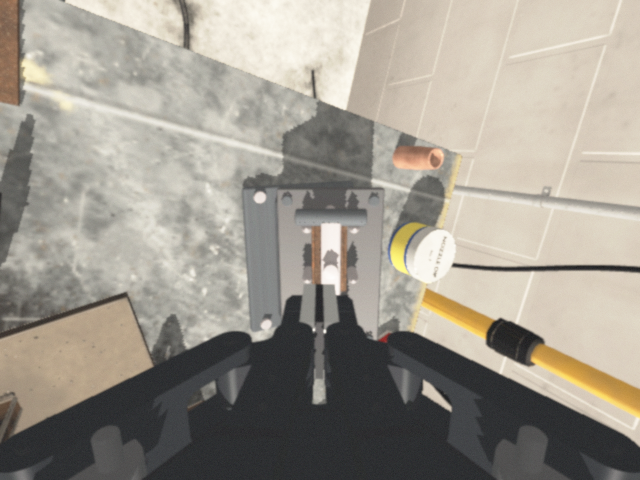

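View pics/side_end.png

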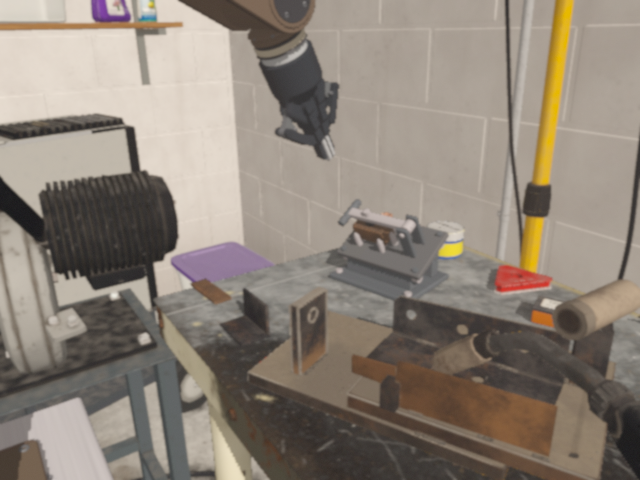

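The wrist view shows the clamp bar shut over the tube at (331,216), and the side view agrees at (349,214). Bar top is 50.7 mm, where 51 is expected; tube top is 29.9 mm. The angle and flat bar look unmoved and the gripper is clear, so I'm handing in.

```bash
python3 -c "
from h import *
print(manip.hand_in())"
```

```text
the job is handed in; nothing more can be done
None
```

The tube is home in the pin nest with the clamp shut on it, and I handed the job in at about 20 s of the 64 s allowed.

- **Tube:** I lowered it between the pins and pressed it down past the ejector pad. It took about 7 N to push the pad in, then stopped hard at 27–30 N with no further movement. After release its top measured 29.9 mm above the rest plane (30 expected) and lay flat.
- **Clamp:** I swung it over from about 1.80 rad and pressed it down until the force rose to 24 N. Its bar top measured 50.7 mm (51 expected), and the final angle read +0.014 rad from the side camera and -0.007 rad from the wrist camera.
- **Angle offcut and flat bar:** I kept clear of both, and they look unmoved in the side pictures before and after. I compared them by eye only and did not measure them again.
- **Gripper:** It was well clear of everything at hand-in.

**What disagreed:**
- The wrist camera read about 1.2–1.5 mm low across the jaws, so I aligned the tube to the pins within the camera's own view.
- The last tube fit showed only part of the face (57 x 29 mm), because the clamp arm covers the rest.
- A rough line fit along the clamp arm's top gave slopes of 0.03 (wrist camera) and 0.09 (side camera). I relied on the bar position instead.

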